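Build up a casting flask on the investing vibrator

TASK

Build up the casting flask on the vibrator, in this order: set the rubber sprue base down inside the raised ring of the round plate, stand the wax tree's foot in the recess in the middle of the base, lower the steel flask that fits the base's groove over the tree until it is fully home, and slip the overflow sleeve onto the flask's rim until it sits on its ledge. Lower the tree and the flask, do not drop them; the wax is brittle, so never tip the tree over or press the flask on it. Leave the other, wider flask where it stands.

Things in the scene. Friction and masses are not known exactly. Their poses are not given: they have to be found in the camera images.
- vibrator: Small investing vibrator, fixed: white box 112 x 112 x 40 mm (black knob and rocker switch on its front, -x, face) carrying a round aluminium plate of 94 mm diameter. Origin: centre of its underside, on the table; z up.
- vibrator_seat (a point): Centre of the top face of the vibrator's plate, 54 mm above the table. A raised ring on the plate round this point (inner diameter 72 mm, widening to 77 at its top, outer 84, 5 mm high) takes the sprue base.
- sprue_base: Black rubber sprue base: loose round dish, 66 mm outer diameter, 22 mm high, about 0.13 kg. Origin: centre of its underside; z is its axis, up. A ring-shaped groove inside its outer wall takes the flask, a recess in its centre boss the tree. Hold it across the 66 mm with the fingertips 6 mm or more above its underside, clear of the plate's ring.
- base_floor (a point): Centre of the floor of the base's recess, 8 mm above the base's underside. Recess: 27.5 mm diameter, 33 at its mouth, 8 mm deep, in a boss 41 mm across and 16 mm high. Round the boss the groove has its floor at this same height; its outer wall is 57.5 mm inside, flaring to 63 at the top, 14 mm above the floor.
- wax_tree: Dark green wax tree, 64 mm high, about 0.03 kg, standing upright on a round flat foot of 24 mm diameter. Origin: centre of the foot's underside; z along the stem, up. Small ring patterns surround the stem from 14 to 38 mm height, 34 mm across; above them the bare stem, 10 mm diameter, is there to be gripped (38 to 64 mm).
- flask: The steel flask to use: open tube standing upright, 54 mm outer and 49 mm inner diameter, 72 mm high, about 0.26 kg; the narrower and taller of the two tubes. Origin: centre of its lower end; z is its axis, up. Grip it across the outside. Seated in the groove its lower end is 8 mm above the base's underside and its rim 8 mm above the top of the tree.
- wide_flask: The other steel flask, which does not fit this base: tube of 70 mm outer and 65 mm inner diameter, 60 mm high. Not to be moved. Origin: centre of its lower end.
- sleeve: Grey silicone overflow sleeve: thick collar, 64 mm outer diameter, 32 mm high, about 0.06 kg, standing right way up. Origin: centre of its lower end; z up. Its lower 12 mm are a skirt, 57.5 mm inside (62 at the mouth), that goes over the flask; above it the 49 mm bore forms a ledge that rests on the flask's rim. Seated, its lower end is 60 mm above the flask's lower end.
There are look-alikes about, which are no part of the job. What is shaped like the wax_tree but orange or pink is not meant.

How it is judged:
On the way, in this order (a step that is already met when the one before it is completed fails the run):
1. the sprue base sits flat on the plate, inside the ring (horizontal distance between sprue_base and vibrator_seat below 0.006 m and z of sprue_base in the frame of vibrator_seat between -0.003 and 0.003 m and angle between sprue_base's own z axis and vertical below 0.06 rad), for 0.2 s.
2. the wax tree stands upright with its foot home in the base's recess (horizontal distance between wax_tree and sprue_base below 0.005 m and z of wax_tree in the frame of sprue_base between 0.004 and 0.0105 m and angle between wax_tree's own z axis and vertical below 0.1 rad), for 0.2 s.
3. the flask stands over the tree, home in the base's groove (horizontal distance between flask and sprue_base below 0.005 m and z of flask in the frame of sprue_base between 0.004 and 0.0105 m and angle between flask's own z axis and vertical below 0.06 rad), for 0.2 s.
4. the sleeve sits on the flask's rim, ledge on the rim (horizontal distance between sleeve and flask below 0.005 m and z of sleeve in the frame of flask between 0.056 and 0.0635 m and angle between sleeve's own z axis and vertical below 0.06 rad), for 0.2 s.
At the end, for the whole second after the job is handed in: Base flat on the plate inside the ring (within 6 mm of its centre); tree's foot on the floor of the recess, tree upright; flask on the floor of the groove (within 2.5 mm), round the tree; sleeve's ledge on the flask's rim (within 3.5 mm), upright; all at rest and released (all of step 1 and all of step 2 and all of step 3 and all of step 4 and linear speed of each of sprue_base, wax_tree, flask, sleeve below 0.02 m/s); the robot touches nothing.
It fails at once if the wax tree is tipped over (angle between wax_tree's own z axis and vertical above 0.7 rad).
It fails at once if the flask is pressed on the wax tree with more than 10 N (contact force between flask and wax_tree above 10 N).
It fails at once if the wax tree is dropped onto the base (distance between wax_tree and sprue_base below 0.05 m and linear speed of wax_tree above 0.5 m/s).
It fails at once if the flask is dropped onto the base (distance between flask and sprue_base below 0.05 m and linear speed of flask above 0.5 m/s).
It fails at once if the wider flask is moved by more than 30 mm (distance of wide_flask from where it was at the start of the episode above 0.03 m).
It also fails if it takes over 125 s, if anything falls off the work surface, if the arm or the gripper's body presses on something with over 40 N, if the wrist force passes 120 N, or if a joint passes its speed limit or range.

ROBOT

A 7-joint arm with a two-finger parallel gripper is mounted at the origin on a cart in front of the work surface, level with it; the furniture and walls round the work are solid. World frame = base frame: x ahead of the robot, y to its left, z up, the work surface at z = 0. Lengths are in m, angles in rad, forces in N, time in s.
With the tool pointing down it reaches from about 0.4 to 0.85 m from the base axis. Payload 10.4 kg.
Tool frame: the origin (TCP) lies at the very end of the fingers, on their centre line; the grasp point (between the pads) lies 19 mm behind it; y points along the fingers, x is the direction in which the jaws open and shut, and the axes are right-handed (so a half turn about y gives the same grasp; the last joint's range is limited). The gripper opens to 87 mm and grips with 3 to 60 N. Pads are 19 mm wide; open, the fingers measure 117 mm over their backs; the gripper's body (75 mm by 190 mm) begins 51 mm behind the grasp point.
Start: joints at [-1.257, 0.332, -0.065, 1.46, 0.022, 1.35, -0.088], TCP at [0.207, 0.59, 0.223] pointing down, gripper open.
Joint ranges: [-2.6, 2.6], [-0.5, 2.12], [-1.47, 1.34], [0.16, 2.42], [-1.27, 4.41], [0.06, 2.06], [-2.6, 2.6]. Speed limits (rad/s): [2.22, 2.22, 2.79, 2.79, 3.14, 3.14, 3.14].

INTERFACE

Orientations are given as a unit quaternion [x, y, z, w].
In Python, from bench import readout, vision, r gives the robot as it stands.
- The arm moves only by the tool arm_command, never from a script. Its argument "targets" is a list that holds one entry, the list of rows, each a list of 6 numbers: the shift along the tool's x, y, z in m, then the turn, a rotation vector about the tool's x, y, z in degrees. A call has 1 to 12 rows; each row shifts and turns the commanded pose from where the row before left it, along the tool's axes as they then stand; what a row does not reach is not made up. A row lasts 1/12 s, in which the tool goes at most 41.7 mm and 7.16 degrees, less where a joint would pass 70% of its speed; a pose out of reach is approached as far as the arm can. A call is refused whole if a number of a shift passes 0.0417 or a number of a turn 7.16, either way. A call with a gripper value outside its range is refused whole. "hand" is the opening, from 0 (shut) to 1 (fully open), set as the call begins (left out, the last holds). The fingers move at their own pace and stop on an object; "grip_force" is the grip in N (left out, the last holds). Time passes only in rows, so rows that do not move let the fingers close. It gives the time, the measured TCP pose, the force and the opening at its end, in the units of the state.
- readout.read_state(): the state, without advancing time (a new reading comes with each control period).
- vision.camera(name): name is "scene" or "top" or "wrist"; returns a dict with "pixels" (384x512x3 uint8, blue, green, red), "fovy" (degrees; the focal length in pixels is half the picture's height over the tangent of half this angle, whatever the lens; pixels are square), "cx", "cy" (the principal point, pixels), "R" (3x3) and "t" (3): a world point X has camera coordinates R X + t; the wrist camera has in their place "mount" (4x4, takes a point from camera to tool coordinates, whose origin is the TCP and whose axes are the tool frame's). Camera axes: x right, y down, z forward; pixel columns grow to the right and rows downward; lengths in m; the calibration is good to about 2 mm. A picture is of the moment at which its call begins: read the wrist's pose just before it. There is no depth.
- r.close_job(): hands the job in, once; it reports no verdict.
The state is a dict: "time": time; "joint_positions": joint angles; "joint_vel": joint speeds; "joint_torque": joint torques, N m; "ee_pos": TCP position; "eef_rot": TCP orientation; "ft_force": force on the tool from outside, world axes, zero at the start; "torque": the same for the moment, N m; "width": finger opening in m.
Only numpy, scipy, OpenCV 4.12 (cv2) and the standard library are available. Lean on these libraries where they do the work, as an engineer would, in place of code of your own. Each camera call takes 0.05 s, during which the arm holds its last target.

## Working session

There is one attempt and no reset: what is moved stays moved. The work goes in short steps, Python scripts to look and compute and a tool call to move; the robot and the scene stay as the last step left them, time stands still between calls to the robot, and variables do not carry over. Pictures are saved under pics/ and viewed, and the job is handed in when it is done.

Besides the shell and the picture viewer there is one more tool, called after "Call:" as name([rows], argument=value, ...), one row to a line, values as JSON. arm_command: Moves the arm, as the interface text tells. Its arguments: {"type":"object","properties":{"targets":{"type":"array","items":{"type":"array","items":{"type":"array","items":{"type":"number"}}}},"hand":{"type":"number"},"grip_force":{"type":"number"}},"required":["targets"]}

```bash
mkdir -p pics; ls; python3 - <<'E'
from bench import readout, vision, r
import cv2
print(readout.read_state())
for n in ["scene","top","wrist"]:
    c=vision.camera(n); cv2.imwrite(f"pics/{n}0.png",c["pixels"]); print({k:v for k,v in c.items() if k!="pixels"})
E
```

```text
pics
{'time': 0.0, 'joint_positions': array([-1.25656516,  0.33288753, -0.06465348,  1.46093617,  0.02159574,
        1.34992453, -0.08849754]), 'joint_vel': array([-0.00088819,  0.00042413, -0.00178239, -0.000712  , -0.00042843,
       -0.00050043, -0.00106499]), 'joint_torque': array([ 6.22879429e-05, -6.23263550e+01,  2.47502618e-02, -3.89905357e+01,
       -6.12646225e-02,  3.97163176e-02,  1.25103288e-04]), 'ee_pos': array([0.20646226, 0.58949594, 0.22174652]), 'eef_rot': array([ 0.57706157,  0.40870485, -0.40951352, -0.57641909]), 'ft_force': array([-0.26104295,  0.07108562,  0.09308253]), 'torque': array([-0.06399663,  0.04418833, -0.00269642]), 'width': 0.08724299330953499}
{'fovy': 50.85947953238273, 'cx': 250.4927591898342, 'cy': 189.4759380970501, 'R': array([[ 0.69632116, -0.7175055 ,  0.01796365],
       [-0.50897758, -0.51128711, -0.69247911],
       [ 0.50604215,  0.47304477, -0.72121425]]), 't': array([-0.36567736,  0.28487862,  0.83262751])}
{'fovy': 43.88213716763338, 'cx': 257.9735673872749, 'cy': 190.90861704898623, 'R': array([[-0.00767248, -0.99986374,  0.0146162 ],
       [-0.99379508,  0.00600236, -0.11106444],
       [ 0.11096158, -0.01537765, -0.99370572]]), 't': array([-0.01542461,  0.52676083,  1.30231443])}
{'fovy': 64.5833058109873, 'cx': 251.38899225428304, 'cy': 187.54493604935703, 'mount': array([[ 9.99999478e-01, -8.53061270e-04,  5.62204883e-04,
        -6.69440925e-04],
       [-7.95470792e-04, -3.04806462e-01,  9.52413979e-01,
        -1.62163348e-01],
       [-6.41103798e-04, -9.52413930e-01, -3.04806981e-01,
         8.48499970e-02],
       [ 0.00000000e+00,  0.00000000e+00,  0.00000000e+00,
         1.00000000e+00]])}
```

View pics/scene0.png

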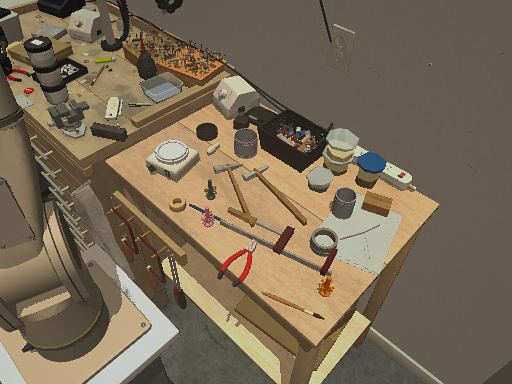

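View pics/top0.png

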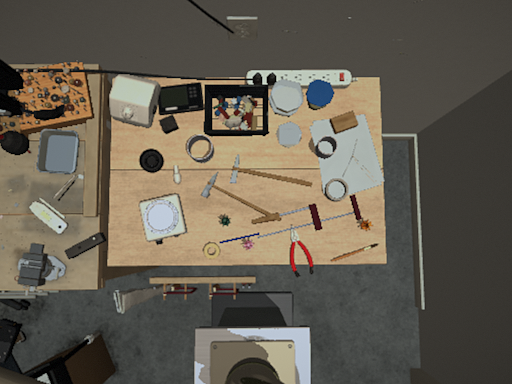

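View pics/wrist0.png

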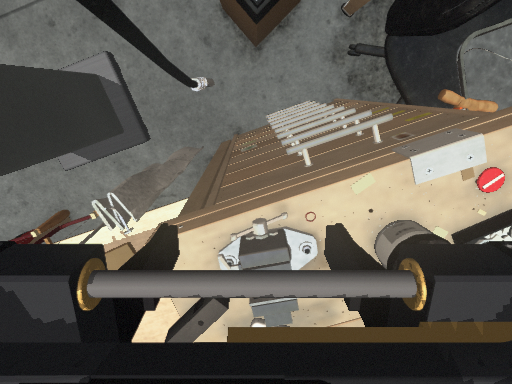

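```bash
python3 - <<'E'
import cv2
t=cv2.imread("pics/top0.png"); s=cv2.imread("pics/scene0.png")
cv2.imwrite("pics/topA.png",cv2.resize(t[130:270,125:265],None,fx=4,fy=4,interpolation=cv2.INTER_CUBIC))
cv2.imwrite("pics/topB.png",cv2.resize(t[70:250,240:390],None,fx=3.3,fy=3.3,interpolation=cv2.INTER_CUBIC))
cv2.imwrite("pics/scA.png",cv2.resize(s[80:240,140:300],None,fx=3.7,fy=3.7,interpolation=cv2.INTER_CUBIC))
cv2.imwrite("pics/scB.png",cv2.resize(s[120:300,280:420],None,fx=3.3,fy=3.3,interpolation=cv2.INTER_CUBIC))
E
```

```text
(no output)
```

View pics/topA.png

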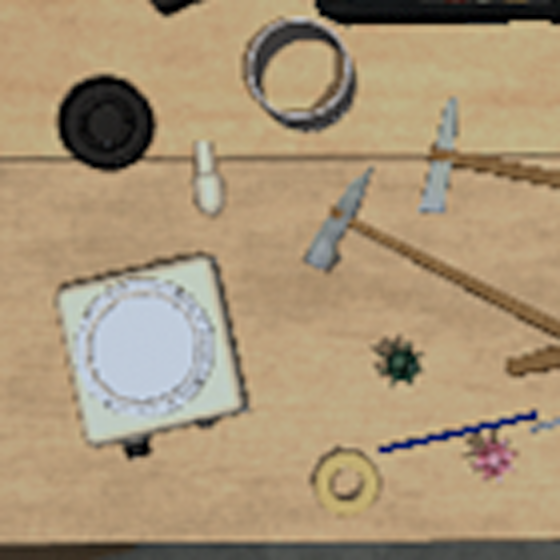

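View pics/topB.png

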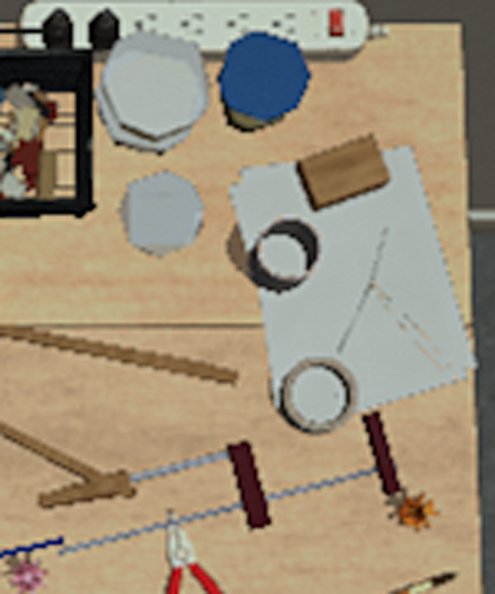

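View pics/scA.png

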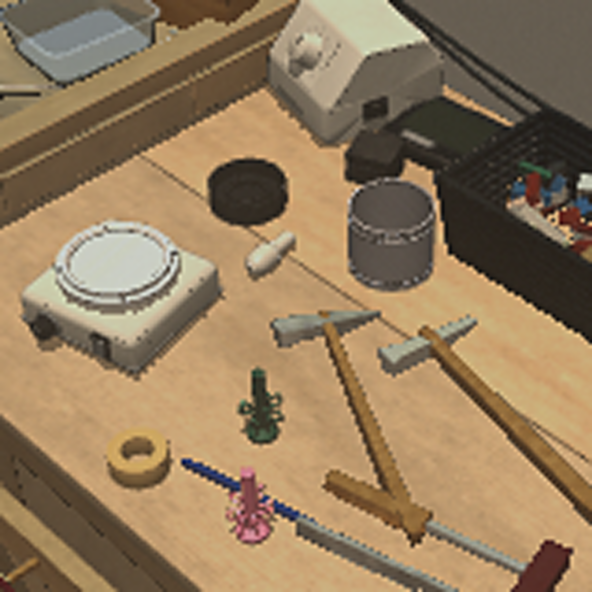

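View pics/scB.png

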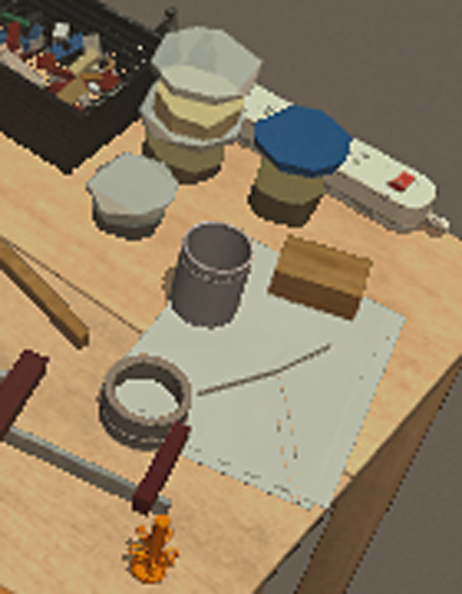

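```bash
cat > h.py <<'E'
import numpy as np, cv2
from bench import readout, vision, r
from scipy.spatial.transform import Rotation as Rt
def cam(name):
    st=readout.read_state(); c=vision.camera(name); f=c["pixels"].shape[0]/2/np.tan(np.radians(c["fovy"]/2))
    K=np.array([[f,0,c["cx"]],[0,f,c["cy"]],[0,0,1]])
    if "mount" in c:
        T=np.eye(4);T[:3,:3]=Rt.from_quat(st["eef_rot"]).as_matrix();T[:3,3]=st["ee_pos"]
        M=np.linalg.inv(T@c["mount"]); R,t=M[:3,:3],M[:3,3]
    else: R,t=c["R"],c["t"]
    return c["pixels"].copy(),K,R,t
def ray(C,u,v,z):
    _,K,R,t=C; d=R.T@np.linalg.solve(K,[u,v,1.]); o=-R.T@t
    return (o+d*(z-o[2])/d[2])
def proj(C,X):
    _,K,R,t=C; p=(np.atleast_2d(X)@R.T+t)@K.T; return p[:,:2]/p[:,2:]
def circ(c,rad,z,n=60):
    a=np.linspace(0,2*np.pi,n); return np.c_[c[0]+rad*np.cos(a),c[1]+rad*np.sin(a),np.full(n,z)]
def overlay(C,items,roi,s,fn):
    u0,v0,u1,v1=roi
    im=cv2.resize(C[0][v0:v1,u0:u1],None,fx=s,fy=s,interpolation=cv2.INTER_CUBIC)
    for c,rad,z,col in items:
        p=(proj(C,circ(c,rad,z))-[u0,v0]+.5)*s-.5
        cv2.polylines(im,[np.round(p).astype(int)],True,col,1)
    cv2.imwrite(fn,im)
E
python3 - <<'E'
from h import *
T=cam("top");S=cam("scene")
d={"base":((151.5,160.5),(207,130.3),.022),"vib":((161.1,216.8),(172.2,149.7),.059),"tree":((225,218.8),(210,180.8),.064),"flask":((326.4,147.3),(345.8,195.2),.072),"sleeve":((336.4,189.7),(324,237),.032)}
for k,(a,b,z) in d.items(): print(k,ray(T,*a,z).round(4),ray(S,*b,z).round(4))
E
```

```text
base [0.6156 0.2805 0.022 ] [0.6146 0.2763 0.022 ]
vib [0.4544 0.2442 0.059 ] [0.4565 0.2416 0.059 ]
tree [0.4475 0.0711 0.064 ] [0.4458 0.0707 0.064 ]
flask [ 0.6409 -0.2067  0.072 ] [ 0.6465 -0.2119  0.072 ]
sleeve [ 0.5284 -0.2384  0.032 ] [ 0.5318 -0.2379  0.032 ]
```

```bash
cat >> h.py <<'E'
def state():
    s=readout.read_state(); R=Rt.from_quat(s["eef_rot"]).as_matrix(); return s,s["ee_pos"],R
def goal(p,yaw):
    """TCP p, tool y down, tool x at angle yaw (deg) in world xy."""
    s,p0,R=state(); a=np.radians(yaw)
    best=None
    for aa in (a,a+np.pi):
        x=np.array([np.cos(aa),np.sin(aa),0]);y=np.array([0,0,-1.]);z=np.cross(x,y)
        G=np.c_[x,y,z]; rv=Rt.from_matrix(R.T@G).as_rotvec(degrees=True)
        if best is None or np.linalg.norm(rv)<np.linalg.norm(best[0]): best=(rv,G)
    sh=R.T@(np.array(p)-p0)
    print("t",s["time"].__round__(2) if hasattr(s["time"],"__round__") else s["time"],"tcp",p0.round(4),"xaxis",R[:,0].round(3),"q",s["joint_positions"].round(2),"w",round(float(s["width"]),4))
    print(" shift tool(now)",sh.round(4)," turn",best[0].round(2)," shift in goal axes",(best[1].T@(np.array(p)-p0)).round(4))
E
python3 - <<'E'
from h import *
S=cam("scene");T=cam("top")
for uv in [(40,45),(60,125)]:
  for z in (0,.1,.2,.3,.4): 
    X=ray(S,*uv,z);print(uv,z,X.round(3),proj(T,X).round())
print(proj(T,[.207,.59,.22]),proj(S,[.207,.59,.22]))
for y in (90,60,30,0): goal([.615,.279,.25],y)
E
```

```text
(40, 45) 0 [0.52  1.205 0.   ] [[-177.  197.]]
(40, 45) 0.1 [0.453 0.992 0.1  ] [[-131.  219.]]
(40, 45) 0.2 [0.385 0.779 0.2  ] [[-76. 244.]]
(40, 45) 0.3 [0.318 0.565 0.3  ] [[-10. 275.]]
(40, 45) 0.4 [0.251 0.352 0.4  ] [[ 71. 312.]]
(60, 125) 0 [0.315 0.65  0.   ] [[ 18. 269.]]
(60, 125) 0.1 [0.273 0.506 0.1  ] [[ 55. 287.]]
(60, 125) 0.2 [0.231 0.361 0.2  ] [[ 99. 308.]]
(60, 125) 0.3 [0.189 0.217 0.3  ] [[151. 334.]]
(60, 125) 0.4 [0.147 0.073 0.4  ] [[215. 365.]]
[[ -4.18867455 321.24892581]] [[ 5.82827735 84.69354913]]
t 0.35 tcp [0.2065 0.5898 0.2224] xaxis [ 0.33   0.944 -0.   ] q [-1.26  0.33 -0.06  1.46  0.02  1.35 -0.09] w 0.0873
 shift tool(now) [-0.1584 -0.0276 -0.4883]  turn [-0.00e+00 -1.93e+01 -1.00e-02]  shift in goal axes [-0.3108 -0.0276 -0.4085]
t 0.35 tcp [0.2065 0.5898 0.2224] xaxis [ 0.33   0.944 -0.   ] q [-1.26  0.33 -0.06  1.46  0.02  1.35 -0.09] w 0.0873
 shift tool(now) [-0.1584 -0.0276 -0.4883]  turn [-0.00e+00  1.07e+01 -1.00e-02]  shift in goal axes [-0.0649 -0.0276 -0.5092]
t 0.35 tcp [0.2065 0.5898 0.2224] xaxis [ 0.33   0.944 -0.   ] q [-1.26  0.33 -0.06  1.46  0.02  1.35 -0.09] w 0.0873
 shift tool(now) [-0.1584 -0.0276 -0.4883]  turn [ 0.00e+00  4.07e+01 -1.00e-02]  shift in goal axes [ 0.1984 -0.0276 -0.4734]
t 0.35 tcp [0.2065 0.5898 0.2224] xaxis [ 0.33   0.944 -0.   ] q [-1.26  0.33 -0.06  1.46  0.02  1.35 -0.09] w 0.0873
 shift tool(now) [-0.1584 -0.0276 -0.4883]  turn [ 1.00e-02  7.07e+01 -1.00e-02]  shift in goal axes [ 0.4085 -0.0276 -0.3108]
```

```bash
python3 - <<'E'
import cv2
t=cv2.imread("pics/top0.png"); s=cv2.imread("pics/scene0.png")
cv2.imwrite("pics/topC.png",cv2.resize(t[50:384,0:200],None,fx=2.0,fy=1.8,interpolation=cv2.INTER_CUBIC))
cv2.imwrite("pics/scC.png",cv2.resize(s[0:240,0:240],None,fx=2.5,fy=2.5,interpolation=cv2.INTER_CUBIC))
E
```

```text
(no output)
```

View pics/scC.png

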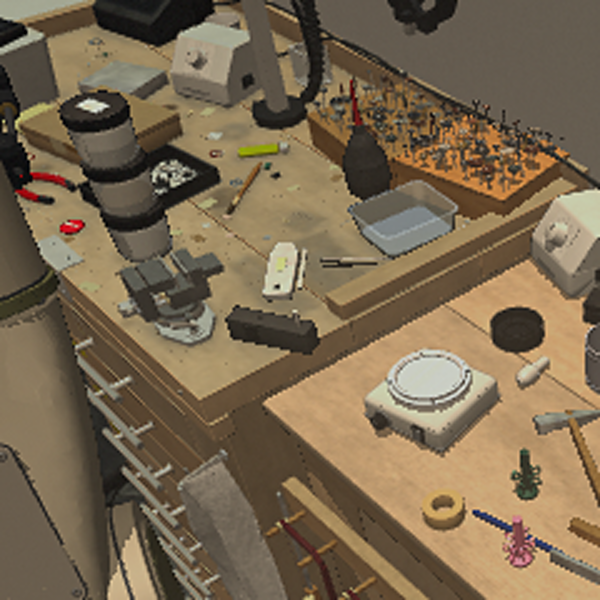

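View pics/topC.png

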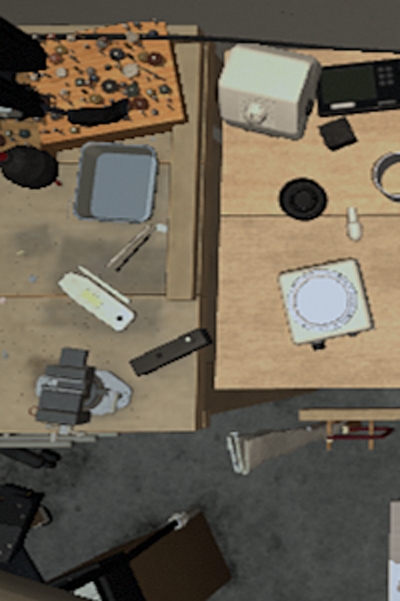

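Call:
arm_command([
  [[0, -0.025, 0, 0, 0, 0], [0, -0.025, 0, 0, 0, 0], [0, -0.02, -0.01, 0, 0, 0], [-0.01, 0, -0.03, 0, 0, 0], [-0.01, 0, -0.03, 0, 0, 0], [-0.01, 0, -0.03, 0, 0, 0], [-0.01, 0, -0.03, 0, 0, 0], [-0.01, 0, -0.03, 0, 0, 0], [-0.01, 0, -0.03, 0, 0, 0], [-0.01, 0, -0.03, 0, 0, 0], [-0.01, 0, -0.03, 0, 0, 0], [-0.01, 0, -0.03, 0, 0, 0]],
], hand=1, grip_force=15)

```text
time: 1.35
ee_pos: [0.4421, 0.4113, 0.2927]
eef_rot: [-0.577, -0.409, 0.409, 0.577]
ft_force: [0.1, 1.0, 0.3]
width: 0.0869
```

```bash
python3 - <<'E'
from h import *
goal([.615,.279,.25],10)
E
```

```text
t 1.35 tcp [0.4421 0.4113 0.2927] xaxis [0.33  0.944 0.   ] q [-0.91  0.26  0.1   1.42 -0.03  1.47  0.43] w 0.0869
 shift tool(now) [-0.0678  0.0427 -0.2069]  turn [-1.000e-02  6.071e+01  2.000e-02]  shift in goal axes [ 0.1473  0.0427 -0.1603]
```

Call:
arm_command([
  [[-0.0113, 0.007, -0.0345, 0, 0, 0], [-0.0113, 0.007, -0.0345, 0, 0, 0], [-0.0113, 0.007, -0.0345, 0, 0, 0], [-0.0113, 0.007, -0.0345, 0, 0, 0], [-0.0113, 0.007, -0.0345, 0, 0, 0], [-0.0113, 0.007, -0.0345, 0, 0, 0], [0, 0, 0, 0, 7, 0], [0, 0, 0, 0, 7, 0], [0, 0, 0, 0, 7, 0], [0, 0, 0, 0, 7, 0], [0, 0, 0, 0, 7, 0], [0, 0, 0, 0, 7, 0]],
])

```text
time: 2.35
ee_pos: [0.614, 0.2801, 0.2505]
eef_rot: [-0.686, -0.173, 0.173, 0.686]
ft_force: [-0.6, -0.7, 0.5]
width: 0.0868
```

Call:
arm_command([
  [[0, 0.02, 0, 0, 7, 0], [0, 0.02, 0, 0, 7, 0], [0, 0.02, 0, 0, 4.7, 0], [0, 0, 0, 0, 0, 0], [0, 0, 0, 0, 0, 0], [0, 0, 0, 0, 0, 0]],
])

```text
time: 2.85
ee_pos: [0.6145, 0.2802, 0.1919]
eef_rot: [-0.704, -0.063, 0.062, 0.705]
ft_force: [-0.3, 0.2, 0.4]
width: 0.0869
```

```bash
python3 - <<'E'
from h import *
goal([.615,.279,.1],10)
W=cam("wrist"); cv2.imwrite("pics/w1.png",W[0])
s,p,R=state(); print(proj(W,p),proj(W,[.615,.279,.022]))
E
```

```text
t 2.85 tcp [0.6145 0.2802 0.1919] xaxis [0.984 0.177 0.001] q [-0.76  0.47  0.37  1.37 -0.17  1.33 -0.2 ] w 0.0869
 shift tool(now) [ 0.0002  0.0919 -0.0014]  turn [-0.02  0.18  0.07]  shift in goal axes [ 0.0003  0.0919 -0.0013]
[[253.08451444 239.69646297]] [[252.11536348 170.08073738]]
```

View pics/w1.png

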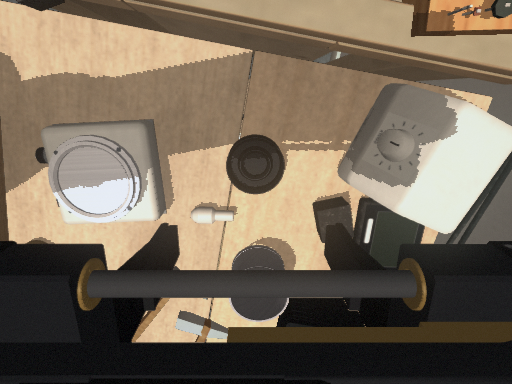

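```bash
python3 - <<'E'
from h import *
W=cam("wrist"); g=(0,255,0)
b=ray(W,256,163,.022); v=ray(W,95,176,.059); print(b,v)
overlay(W,[(b,.033,.022,g),(b,.033,0,(0,0,255))],(200,110,310,220),5,"pics/o1.png")
overlay(W,[(v,.042,.059,g),(v,.047,.054,(0,0,255)),(v,.036,.054,(255,0,0))],(30,110,170,230),5,"pics/o2.png")
E
```

```text
[0.61827061 0.28783633 0.022     ] [0.45880703 0.25458826 0.059     ]
```

View pics/o1.png

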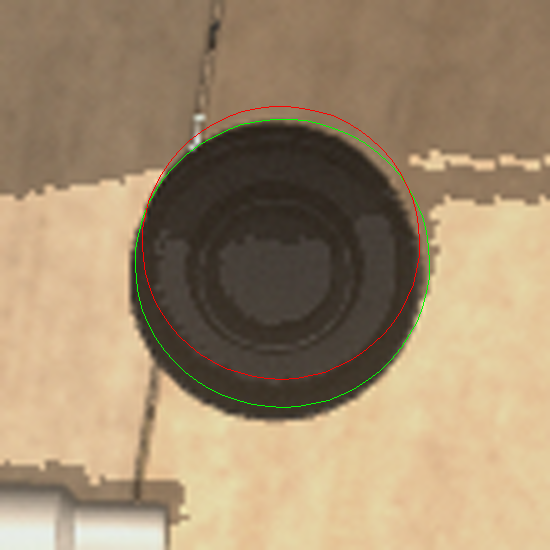

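View pics/o2.png

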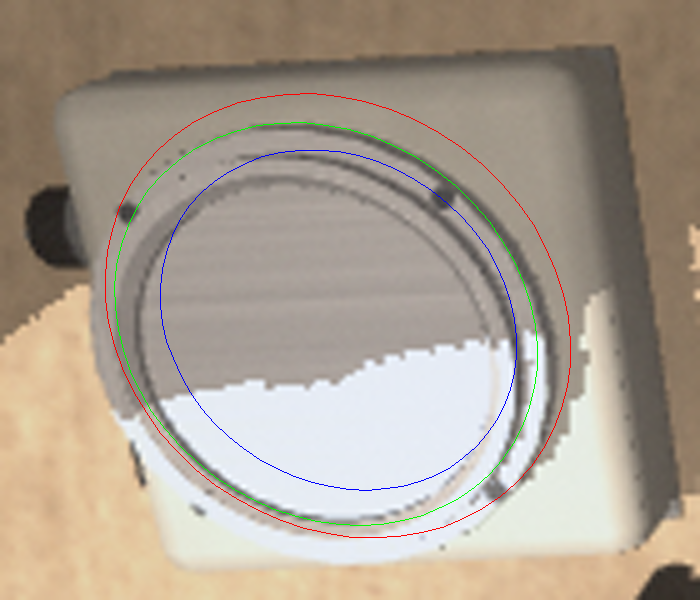

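Call:
arm_command([
  [[0, 0.03, 0, 0, 0, 0], [0, 0.03, 0, 0, 0, 0], [0, 0.03, 0, 0, 0, 0], [0, 0.02, 0, 0, 0, 0], [0, 0.02, 0, 0, 0, 0], [0, 0, 0, 0, 0, 0], [0, 0, 0, 0, 0, 0]],
])

```text
time: 3.53
ee_pos: [0.6141, 0.28, 0.061]
eef_rot: [0.704, 0.062, -0.062, -0.704]
ft_force: [-0.6, -0.2, 0.7]
width: 0.0871
```

```bash
python3 - <<'E'
from h import *
goal([.615,.279,.1],10)
W=cam("wrist"); g=(0,255,0)
s,p,R=state(); print(p)
b=[.6155,.2805]
overlay(W,[(b,.033,.022,g),(b,.0205,.016,(0,0,255)),(b,.0165,.016,(255,0,0)),(p[:2],.003,p[2],(0,255,255))],(130,130,380,320),3,"pics/o3.png")
T=cam("top");S=cam("scene");
overlay(T,[(b,.033,.022,g)],(100,100,240,240),4,"pics/o4.png")
E
```

```text
t 3.53 tcp [0.6141 0.28   0.061 ] xaxis [ 0.985  0.174 -0.   ] q [-0.74  0.58  0.34  1.5  -0.21  1.09 -0.18] w 0.0871
 shift tool(now) [ 0.0007 -0.039  -0.0012]  turn [ 0.    0.05 -0.03]  shift in goal axes [ 0.0007 -0.039  -0.0012]
[0.61490127 0.28031577 0.06223644]
```

View pics/o3.png

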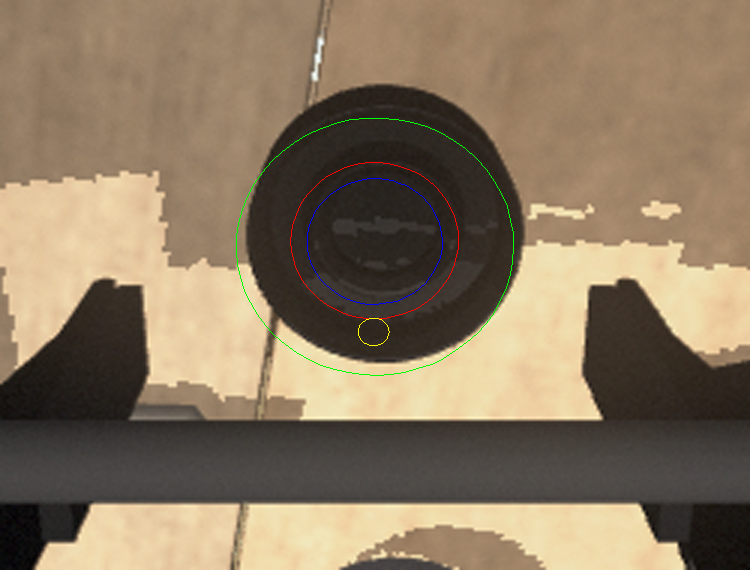

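View pics/o4.png

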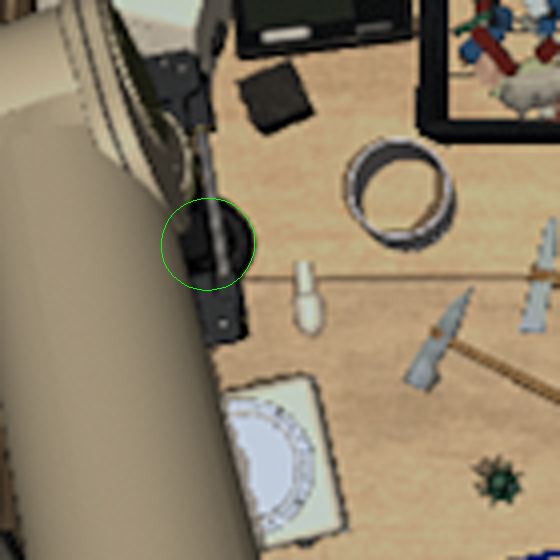

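Call:
arm_command([
  [[0.003, 0, 0.0043, 0, 0, 0], [0, 0.017, 0, 0, 0, 0], [0, 0.017, 0, 0, 0, 0], [0, 0.017, 0, 0, 0, 0], [0, 0, 0, 0, 0, 0], [0, 0, 0, 0, 0, 0]],
])

```text
time: 4.18
ee_pos: [0.6162, 0.2851, 0.0098]
eef_rot: [0.704, 0.062, -0.062, -0.704]
ft_force: [0.9, 0.3, 0.5]
width: 0.0873
```

Call:
arm_command([
  [[0, 0, 0, 0, 0, 0], [0, 0, 0, 0, 0, 0], [0, 0, 0, 0, 0, 0], [0, 0, 0, 0, 0, 0], [0, 0, 0, 0, 0, 0], [0, 0, 0, 0, 0, 0]],
], hand=0, grip_force=15)

```text
time: 4.68
ee_pos: [0.6168, 0.2851, 0.0104]
eef_rot: [-0.704, -0.062, 0.061, 0.705]
ft_force: [0.4, -0.4, 4.7]
width: 0.0651
```

```bash
python3 - <<'E'
from h import *
goal([.456,.245,.15],10)
W=cam("wrist"); g=(0,255,0)
s,p,R=state(); print(p)
overlay(W,[(p,.033,.022,g),(p,.0205,.016,(0,0,255)),(p[:2],.003,p[2],(0,255,255))],(130,130,380,320),3,"pics/o5.png")
E
```

```text
t 4.68 tcp [0.6168 0.2851 0.0104] xaxis [0.985 0.174 0.001] q [-0.73  0.64  0.33  1.52 -0.23  1.01 -0.17] w 0.0651
 shift tool(now) [-0.1651 -0.1398 -0.0115]  turn [-0.03  0.    0.08]  shift in goal axes [-0.1653 -0.1396 -0.0115]
[0.61680215 0.28507361 0.01043414]
```

View pics/o5.png

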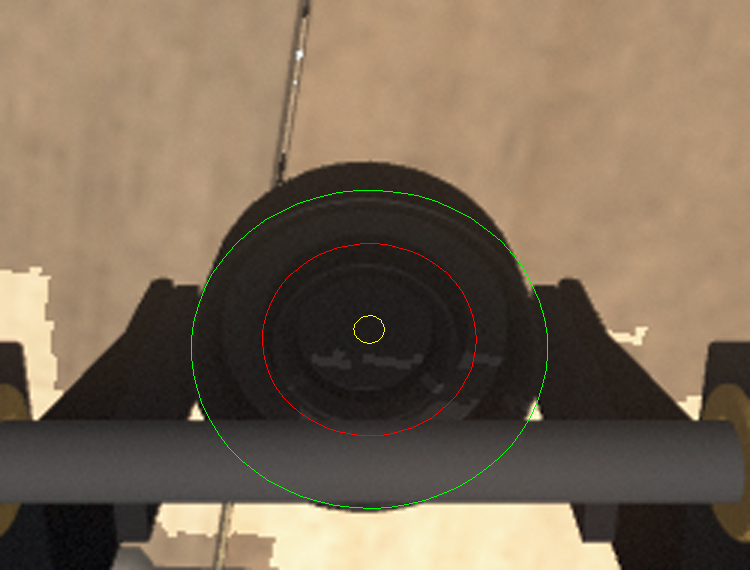

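Call:
arm_command([
  [[0, -0.02, 0, 0, 0, 0], [0, -0.035, 0, 0, 0, 0], [0, -0.035, 0, 0, 0, 0], [0, -0.035, 0, 0, 0, 0], [0, -0.035, 0, 0, 0, 0], [0, -0.03, 0, 0, 0, 0], [-0.033, 0, -0.018, 0, 0, 0], [-0.033, 0, -0.018, 0, 0, 0], [-0.033, 0, -0.018, 0, 0, 0], [-0.033, 0, -0.018, 0, 0, 0], [-0.033, 0, -0.018, 0, 0, 0], [0, 0, 0, 0, 0, 0]],
])

```text
time: 5.73
ee_pos: [0.4644, 0.1625, 0.1984]
eef_rot: [0.705, 0.059, -0.062, -0.704]
ft_force: [1.4, -0.2, -1.6]
width: 0.0646
```

Call:
arm_command([
  [[0, 0, 0, 0, 0, 0], [0, 0, 0, 0, 0, 0], [0, 0, 0, 0, 0, 0]],
])

```text
time: 5.98
ee_pos: [0.4699, 0.1682, 0.1996]
eef_rot: [0.704, 0.062, -0.062, -0.704]
ft_force: [0.1, 0.5, -1.9]
width: 0.0651
```

```bash
python3 - <<'E'
from h import *
goal([.456,.245,.15],10)
W=cam("wrist"); g=(0,255,0)
v=(.457,.250); print(proj(W,[*v,.059]))
cv2.imwrite("pics/w2.png",W[0])
overlay(W,[(v,.042,.059,g),(v,.0385,.059,g),(v,.047,.054,(0,0,255)),(v,.036,.054,(255,0,0))],(150,0,400,200),3,"pics/o6.png")
E
```

```text
t 5.98 tcp [0.4699 0.1682 0.1996] xaxis [0.985 0.174 0.   ] q [-0.81  0.06  0.4   1.84 -0.02  1.25 -0.24] w 0.0651
 shift tool(now) [-0.0003  0.0496  0.0781]  turn [0.   0.04 0.02]  shift in goal axes [-0.0003  0.0496  0.0781]
[[253.72195792  91.84488377]]
```

View pics/o6.png

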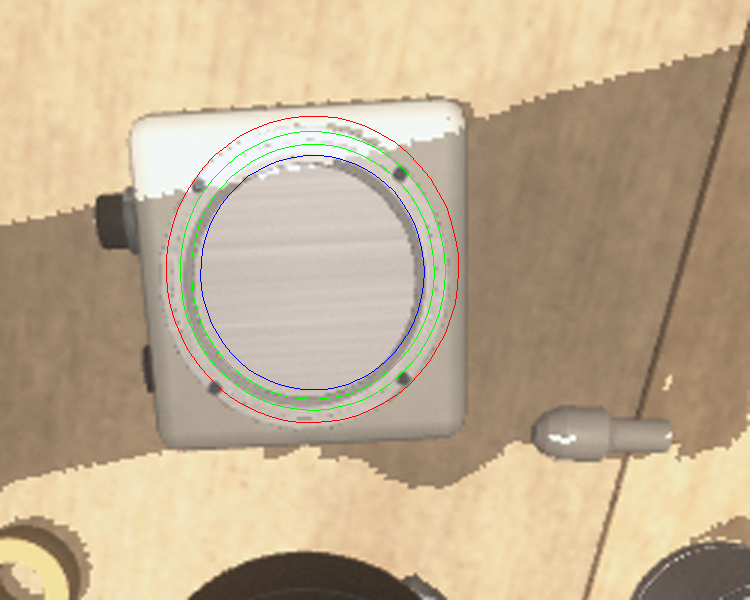

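Call:
arm_command([
  [[-0.0012, 0, 0.02, 0, 0, 0], [0, 0, 0.03, 0, 0, 0], [0, 0, 0.0287, 0, 0, 0], [0, 0.03, 0, 0, 0, 0], [0, 0.03, 0, 0, 0, 0], [0, 0.03, 0, 0, 0, 0], [0, 0.03, 0, 0, 0, 0], [0, 0, 0, 0, 0, 0], [0, 0, 0, 0, 0, 0], [0, 0, 0, 0, 0, 0]],
])

```text
time: 6.87
ee_pos: [0.4556, 0.2455, 0.081]
eef_rot: [-0.704, -0.062, 0.061, 0.705]
ft_force: [-0.3, 0.2, -0.6]
width: 0.0648
```

```bash
python3 - <<'E'
from h import *
goal([.455,.246,.065],10)
W=cam("wrist"); S=cam("scene");T=cam("top")
cv2.imwrite("pics/w3.png",W[0])
cv2.imwrite("pics/s3.png",cv2.resize(S[0][90:220,110:260],None,fx=4,fy=4,interpolation=cv2.INTER_CUBIC))
cv2.imwrite("pics/t3.png",cv2.resize(T[0][150:280,100:230],None,fx=4,fy=4,interpolation=cv2.INTER_CUBIC))
E
```

```text
t 6.87 tcp [0.4556 0.2455 0.081 ] xaxis [0.985 0.174 0.001] q [-0.87  0.23  0.33  1.92 -0.09  1.   -0.33] w 0.0648
 shift tool(now) [-0.0005  0.016   0.0006]  turn [-0.02  0.    0.08]  shift in goal axes [-0.0005  0.016   0.0006]
```

View pics/w3.png

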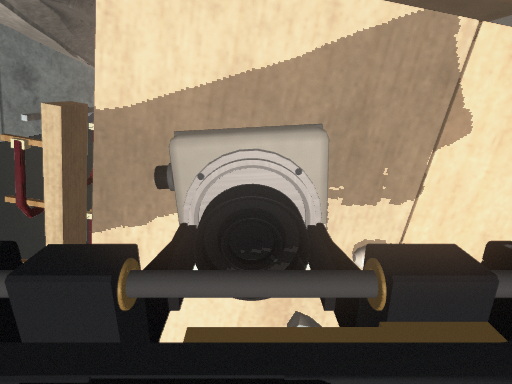

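View pics/s3.png

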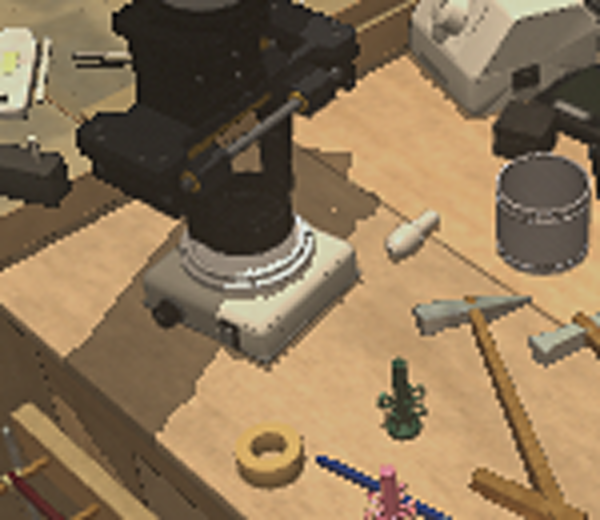

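View pics/t3.png

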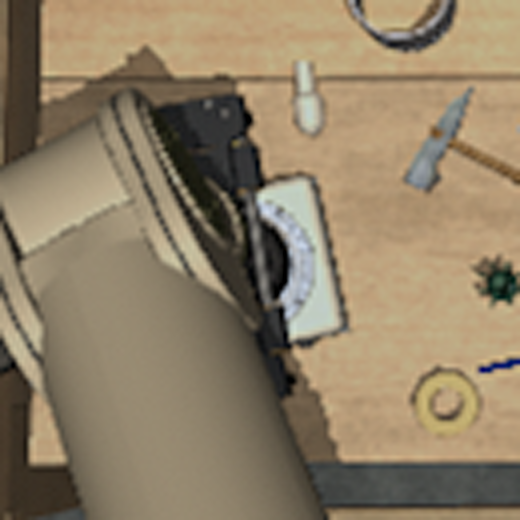

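```bash
python3 - <<'E'
from h import *
W=cam("wrist"); s,p,R=state(); print(p)
v=(.455,.2460); z0=p[2]-.0104
overlay(W,[(v,.042,.059,(0,255,0)),(v,.047,.054,(0,0,255)),(p,.033,z0+.022,(255,0,0)),(p,.0165,z0+.016,(255,0,0))],(160,110,340,310),3.5,"pics/o7.png")
E
```

```text
[0.45548625 0.24548577 0.08117274]
```

View pics/o7.png

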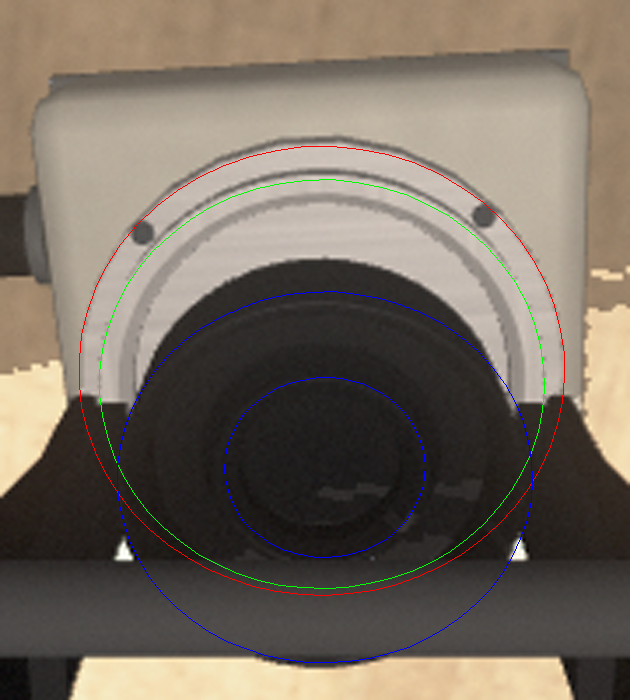

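Call:
arm_command([
  [[-0.001, 0, 0.001, 0, 0, 0], [0, 0.006, 0, 0, 0, 0], [0, 0.004, 0, 0, 0, 0], [0, 0.003, 0, 0, 0, 0], [0, 0.002, 0, 0, 0, 0], [0, 0.001, 0, 0, 0, 0], [0, 0, 0, 0, 0, 0]],
])

```text
time: 7.65
ee_pos: [0.4533, 0.2459, 0.0642]
eef_rot: [-0.704, -0.062, 0.062, 0.705]
ft_force: [-4.5, -1.2, 8.9]
width: 0.0649
```

Call:
arm_command([
  [[0, -0.0005, 0, 0, 0, 0], [0, 0, 0, 0, 0, 0], [0, 0, 0, 0, 0, 0], [0, 0, 0, 0, 0, 0], [0, 0, 0, 0, 0, 0]],
], hand=1)

```text
time: 8.07
ee_pos: [0.4534, 0.2455, 0.0639]
eef_rot: [0.704, 0.062, -0.062, -0.704]
ft_force: [-0.2, 1.1, 0.7]
width: 0.0852
```

Call:
arm_command([
  [[0, -0.015, 0, 0, 0, 0], [0, -0.03, 0, 0, 0, 0], [0, -0.03, 0, 0, 0, 0], [0, -0.03, 0, 0, 0, 0], [0, -0.02, -0.03, 0, 0, 0], [0, 0, -0.03, 0, 0, 0], [0, 0, -0.02, 0, 0, 0], [0, 0, 0, 0, 0, 0], [0, 0, 0, 0, 0, 0], [0, 0, 0, 0, 0, 0]],
])

```text
time: 8.9
ee_pos: [0.467, 0.1676, 0.1889]
eef_rot: [-0.704, -0.062, 0.062, 0.705]
ft_force: [0.2, -0.0, -0.6]
width: 0.0874
```

```bash
python3 - <<'E'
from h import *
W=cam("wrist"); s,p,R=state(); print(p)
v=(.4545,.2465)
cv2.imwrite("pics/w4.png",W[0])
overlay(W,[(v,.042,.059,(0,255,0)),(v,.047,.054,(0,0,255)),(v,.033,.076,(255,0,0)),(v,.0165,.070,(255,0,0))],(170,20,350,180),4,"pics/o8.png")
goal([.4475,.071,.2],0)
S=cam("scene"); cv2.imwrite("pics/s4.png",cv2.resize(S[0][100:220,130:280],None,fx=4,fy=4,interpolation=cv2.INTER_CUBIC))
E
```

```text
[0.46689802 0.16786602 0.18880762]
t 8.95 tcp [0.4669 0.1679 0.1888] xaxis [ 0.985  0.175 -0.   ] q [-0.82  0.06  0.4   1.86 -0.03  1.23 -0.24] w 0.0874
 shift tool(now) [-0.0361 -0.0112 -0.092 ]  turn [-1.000e-02  1.008e+01 -2.000e-02]  shift in goal axes [-0.0194 -0.0112 -0.0969]
```

View pics/o8.png

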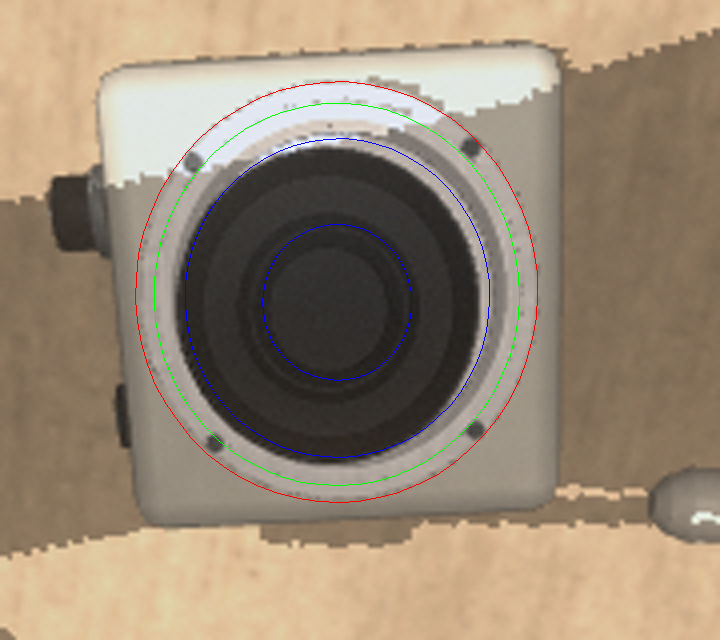

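View pics/s4.png

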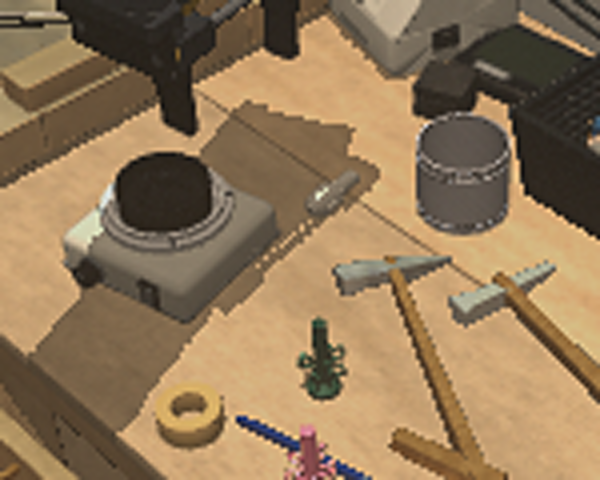

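View pics/w4.png

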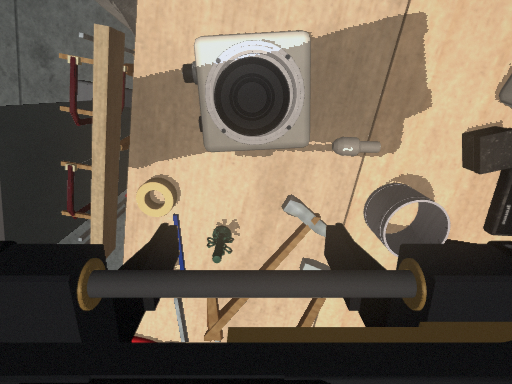

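Call:
arm_command([
  [[-0.007, 0.008, -0.0245, 0, 0, 0], [-0.007, 0.008, -0.0245, 0, 0, 0], [-0.007, 0.008, -0.0245, 0, 0, 0], [-0.007, 0.008, -0.0245, 0, 0, 0], [-0.007, 0.008, -0.0245, 0, 0, 0], [0, 0, 0, 0, 0, 0], [0, 0, 0, 0, 0, 0], [0, 0, 0, 0, 0, 0]],
], hand=0.5)

```text
time: 9.67
ee_pos: [0.4542, 0.0413, 0.1492]
eef_rot: [-0.704, -0.062, 0.062, 0.704]
ft_force: [0.4, 1.2, -0.1]
width: 0.046
```

```bash
python3 - <<'E'
from h import *
W=cam("wrist"); s,p,R=state(); print(p)
v=(.4475,.0715)
cv2.imwrite("pics/w5.png",W[0])
overlay(W,[(v,.005,.064,(0,255,255)),(v,.012,.0,(0,0,255)),(v,.017,.038,(255,0,0))],(170,90,350,250),4,"pics/o9.png")
E
```

```text
[0.45434051 0.04157271 0.14925403]
```

View pics/o9.png

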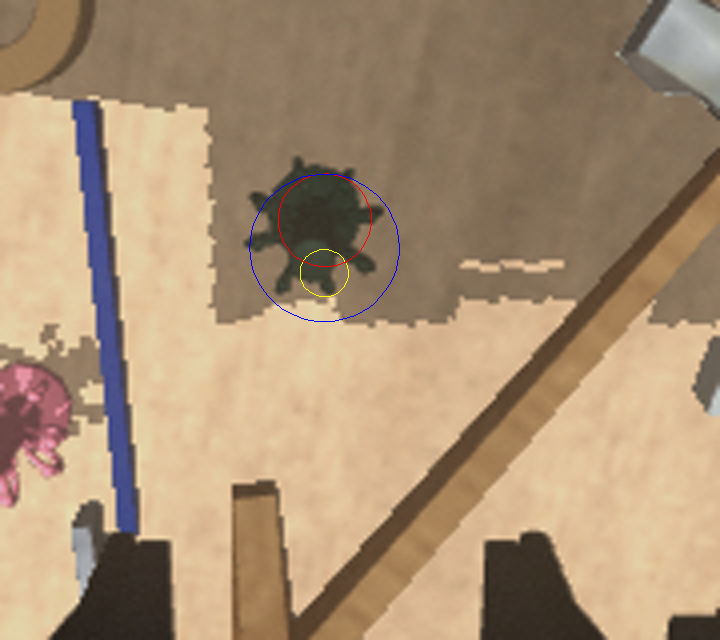

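Call:
arm_command([
  [[-0.0034, 0, 0.0168, 0, 0, 0], [0, 0, 0.017, 0, 0, 0], [0, 0.03, 0, 0, 0, 0], [0, 0.03, 0, 0, 0, 0], [0, 0.013, 0, 0, 0, 0], [0, 0, 0, 0, 0, 0], [0, 0, 0, 0, 0, 0]],
])

```text
time: 10.3
ee_pos: [0.4448, 0.0736, 0.0761]
eef_rot: [0.705, 0.062, -0.062, -0.704]
ft_force: [0.3, 0.4, 1.0]
width: 0.0435
```

```bash
python3 - <<'E'
from h import *
W=cam("wrist"); s,p,R=state(); print(p)
v=(.4451,.0742)
overlay(W,[(v,.005,.064,(0,255,255)),(v,.012,.0,(0,0,255)),(v,.017,.038,(255,0,0)),(p,.001,p[2],(0,255,0))],(170,110,350,270),4,"pics/o10.png")
E
```

```text
[0.44546974 0.07360883 0.07691156]
```

View pics/o10.png

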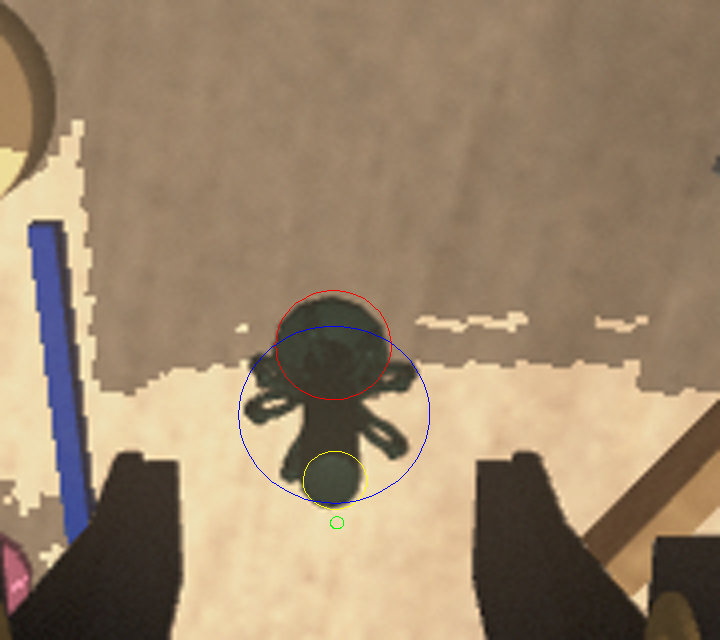

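Call:
arm_command([
  [[0, 0, 0.0005, 0, 0, 0], [0, 0.015, 0, 0, 0, 0], [0, 0.015, 0, 0, 0, 0], [0, 0.004, 0, 0, 0, 0], [0, 0, 0, 0, 0, 0], [0, 0, 0, 0, 0, 0]],
])

```text
time: 10.85
ee_pos: [0.4453, 0.0735, 0.0429]
eef_rot: [-0.704, -0.062, 0.061, 0.705]
ft_force: [-0.7, -0.1, -0.1]
width: 0.0436
```

Call:
arm_command([
  [[0, 0, 0, 0, 0, 0], [0, 0, 0, 0, 0, 0], [0, 0, 0, 0, 0, 0], [0, 0, 0, 0, 0, 0], [0, 0, 0, 0, 0, 0], [0, 0, 0, 0, 0, 0], [0, 0, 0, 0, 0, 0]],
], hand=0, grip_force=8)

```text
time: 11.43
ee_pos: [0.4448, 0.0733, 0.0421]
eef_rot: [-0.704, -0.062, 0.062, 0.704]
ft_force: [0.2, -0.5, 1.3]
width: 0.0097
```

```bash
python3 - <<'E'
from h import *
goal([.453,.245,.15],10)
W=cam("wrist"); s,p,R=state()
overlay(W,[(p,.005,.064,(0,255,255)),(p,.012,.0,(0,0,255)),(p,.017,.038,(255,0,0))],(170,110,350,270),4,"pics/o11.png")
E
```

```text
t 11.43 tcp [0.4448 0.0733 0.0421] xaxis [0.985 0.174 0.   ] q [-0.71  0.15  0.47  2.12 -0.09  0.89 -0.01] w 0.0097
 shift tool(now) [ 0.0379 -0.1079  0.1677]  turn [-0.01  0.    0.  ]  shift in goal axes [ 0.0379 -0.1079  0.1676]
```

View pics/o11.png

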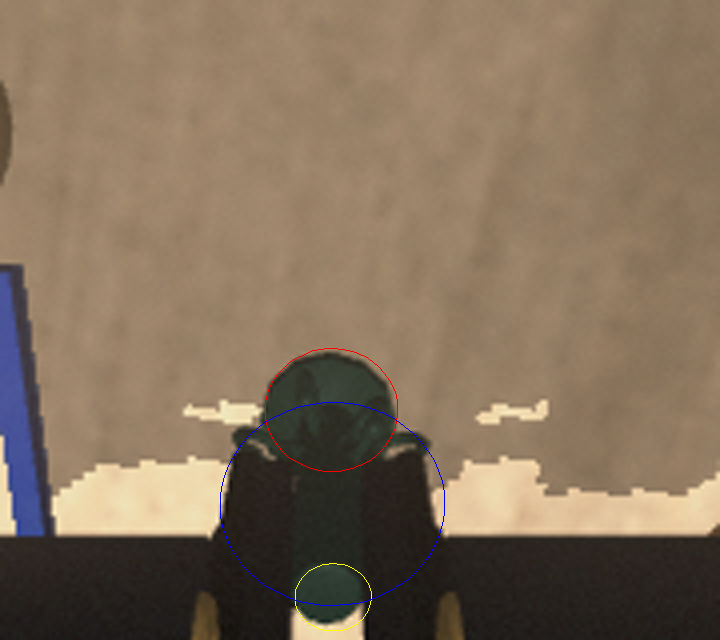

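Call:
arm_command([
  [[0, -0.02, 0, 0, 0, 0], [0, -0.03, 0, 0, 0, 0], [0, -0.03, 0, 0, 0, 0], [0, -0.03, 0, 0, 0, 0], [0.0055, 0, 0.02, 0, 0, 0], [0.0065, 0, 0.03, 0, 0, 0], [0.0065, 0, 0.03, 0, 0, 0], [0.0065, 0, 0.03, 0, 0, 0], [0.0065, 0, 0.03, 0, 0, 0], [0.0065, 0, 0.028, 0, 0, 0], [0, 0, 0, 0, 0, 0], [0, 0, 0, 0, 0, 0]],
])

```text
time: 12.48
ee_pos: [0.4525, 0.2466, 0.1516]
eef_rot: [0.705, 0.062, -0.063, -0.704]
ft_force: [0.4, -0.2, -0.0]
width: 0.0101
```

Call:
arm_command([
  [[0, 0.015, 0, 0, 0, 0], [0, 0.01, 0, 0, 0, 0], [0, 0.005, 0, 0, 0, 0], [0, 0, 0, 0, 0, 0], [0, 0, 0, 0, 0, 0], [0, 0, 0, 0, 0, 0]],
])

```text
time: 12.98
ee_pos: [0.4533, 0.2452, 0.1225]
eef_rot: [-0.704, -0.062, 0.061, 0.705]
ft_force: [-0.8, 0.2, -1.1]
width: 0.0097
```

```bash
python3 - <<'E'
from h import *
goal([.453,.245,.1045],10)
W=cam("wrist"); s,p,R=state(); b=(.453,.245)
overlay(W,[(p,.012,p[2]-.0425,(0,0,255)),(b,.033,.076,(255,0,0)),(b,.0165,.070,(0,255,0))],(160,90,350,260),4,"pics/o12.png")
S=cam("scene"); cv2.imwrite("pics/s5.png",cv2.resize(S[0][90:200,130:250],None,fx=5,fy=5,interpolation=cv2.INTER_CUBIC))
E
```

```text
t 12.98 tcp [0.4533 0.2452 0.1225] xaxis [0.985 0.173 0.001] q [-0.89  0.17  0.34  1.89 -0.06  1.09 -0.35] w 0.0097
 shift tool(now) [-0.0003  0.018  -0.0001]  turn [-0.02 -0.02  0.03]  shift in goal axes [-0.0003  0.018  -0.0001]
```

View pics/o12.png

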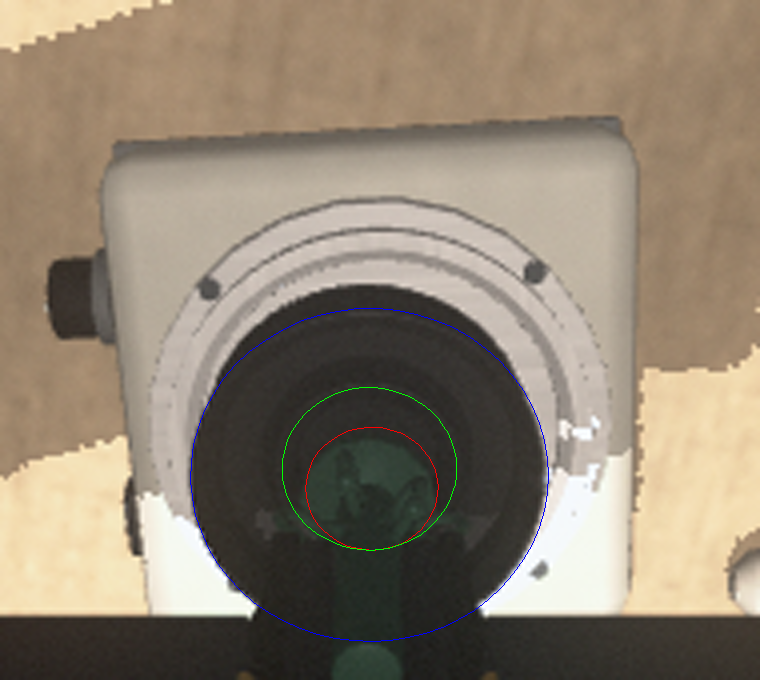

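View pics/s5.png

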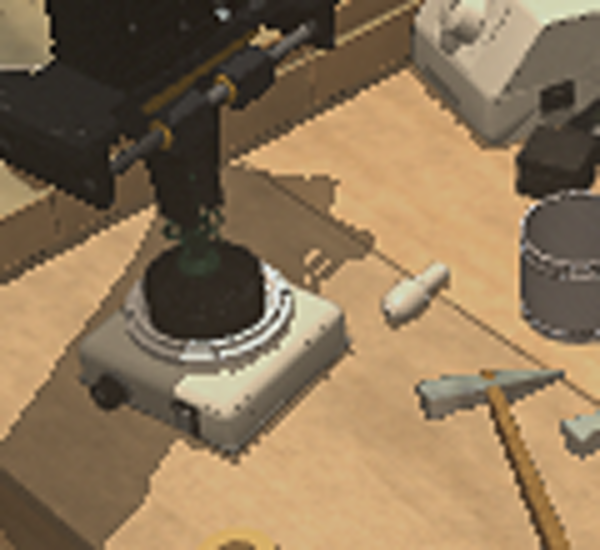

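Call:
arm_command([
  [[0, 0.006, 0, 0, 0, 0], [0, 0.005, 0, 0, 0, 0], [0, 0.003, 0, 0, 0, 0], [0, 0.002, 0, 0, 0, 0], [0, 0.001, 0, 0, 0, 0], [0, 0, 0, 0, 0, 0], [0, 0, 0, 0, 0, 0]],
])

```text
time: 13.67
ee_pos: [0.4531, 0.2454, 0.1051]
eef_rot: [-0.704, -0.062, 0.062, 0.704]
ft_force: [0.2, -0.0, -1.0]
width: 0.0098
```

Call:
arm_command([
  [[0, 0.0005, 0, 0, 0, 0], [0, 0.0005, 0, 0, 0, 0], [0, 0, 0, 0, 0, 0]],
])

```text
time: 13.92
ee_pos: [0.4531, 0.2454, 0.1041]
eef_rot: [-0.704, -0.062, 0.062, 0.704]
ft_force: [0.2, -0.0, 0.2]
width: 0.0098
```

```bash
python3 - <<'E'
from h import *
goal([.453,.245,.1045],10)
W=cam("wrist"); s,p,R=state(); b=(.453,.245); print(s["ft_force"])
overlay(W,[(p,.012,p[2]-.0425,(0,0,255)),(b,.033,.076,(255,0,0)),(b,.0165,.070,(0,255,0))],(200,130,300,230),7,"pics/o13.png")
E
```

```text
t 13.92 tcp [0.4531 0.2454 0.1041] xaxis [0.985 0.174 0.   ] q [-0.89  0.2   0.33  1.91 -0.07  1.05 -0.35] w 0.0098
 shift tool(now) [-0.0001 -0.0004 -0.0004]  turn [-0.01  0.    0.01]  shift in goal axes [-0.0001 -0.0004 -0.0004]
[ 0.48568857  0.56944685 -0.29335933]
```

View pics/o13.png

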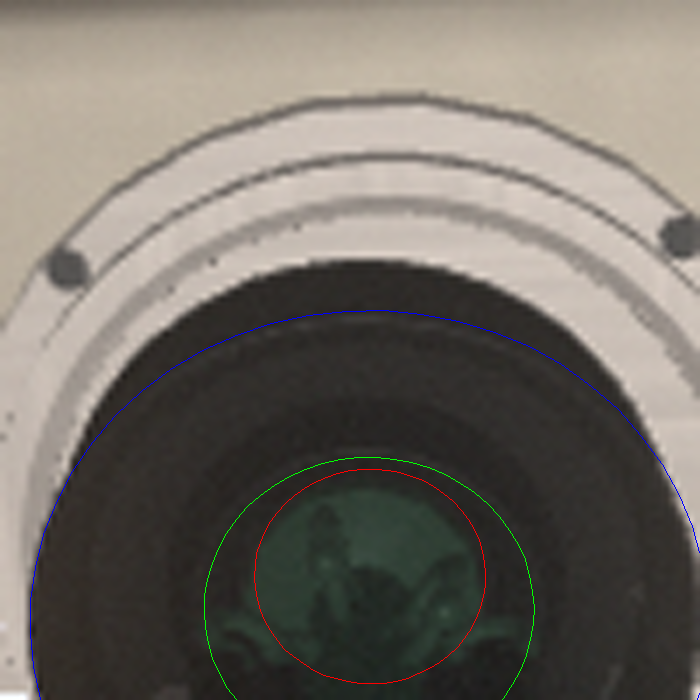

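Call:
arm_command([
  [[0, 0.0005, 0, 0, 0, 0], [0, 0, 0, 0, 0, 0], [0, 0, 0, 0, 0, 0]],
])

```text
time: 14.22
ee_pos: [0.4532, 0.2455, 0.104]
eef_rot: [-0.704, -0.062, 0.061, 0.705]
ft_force: [-0.0, -1.6, 5.5]
width: 0.0099
```

Call:
arm_command([
  [[0, 0.0005, 0, 0, 0, 0], [0, 0, 0, 0, 0, 0], [0, 0, 0, 0, 0, 0]],
])

```text
time: 14.47
ee_pos: [0.4535, 0.2457, 0.1039]
eef_rot: [-0.704, -0.062, 0.061, 0.705]
ft_force: [-1.7, -0.7, 9.0]
width: 0.01
```

Call:
arm_command([
  [[0, -0.0007, 0, 0, 0, 0], [0, 0, 0, 0, 0, 0]],
])

```text
time: 14.63
ee_pos: [0.4531, 0.2455, 0.1039]
eef_rot: [-0.704, -0.062, 0.062, 0.705]
ft_force: [0.1, 0.9, 4.2]
width: 0.0098
```

Call:
arm_command([
  [[0, 0, 0, 0, 0, 0], [0, 0, 0, 0, 0, 0], [0, 0, 0, 0, 0, 0], [0, 0, 0, 0, 0, 0], [0, 0, 0, 0, 0, 0]],
], hand=0.5)

```text
time: 15.05
ee_pos: [0.4529, 0.2453, 0.1036]
eef_rot: [0.704, 0.062, -0.062, -0.704]
ft_force: [-0.4, 0.1, -0.3]
width: 0.035
```

Call:
arm_command([
  [[0, -0.01, 0, 0, 0, 0], [0, -0.02, 0, 0, 0, 0], [0, -0.03, 0, 0, 0, 0], [0, -0.03, 0, 0, 0, 0], [0, -0.03, -0.01, 0, 0, 0], [0, 0, -0.03, 0, 0, 0], [0, 0, -0.03, 0, 0, 0], [0, 0, 0, 0, 0, 0], [0, 0, 0, 0, 0, 0], [0, 0, 0, 0, 0, 0]],
])

```text
time: 15.88
ee_pos: [0.465, 0.177, 0.2242]
eef_rot: [-0.704, -0.062, 0.062, 0.705]
ft_force: [-0.3, 0.3, 0.4]
width: 0.0435
```

```bash
python3 - <<'E'
from h import *
goal([.643,-.208,.25],90)
W=cam("wrist"); s,p,R=state(); b=(.453,.245)
overlay(W,[(b,.033,.076,(255,0,0)),(b,.005,.126,(0,255,255)),(b,.0165,.070,(0,255,0))],(180,40,340,200),4,"pics/o14.png")
S=cam("scene"); cv2.imwrite("pics/s6.png",cv2.resize(S[0][90:200,130:250],None,fx=5,fy=5,interpolation=cv2.INTER_CUBIC))
E
```

```text
t 15.88 tcp [0.465  0.177  0.2242] xaxis [0.985 0.174 0.   ] q [-0.84  0.04  0.39  1.81 -0.02  1.3  -0.26] w 0.0435
 shift tool(now) [ 0.1084 -0.0261 -0.41  ]  turn [-2.000e-02 -7.999e+01  4.000e-02]  shift in goal axes [-0.385  -0.0258 -0.178 ]
```

View pics/o14.png

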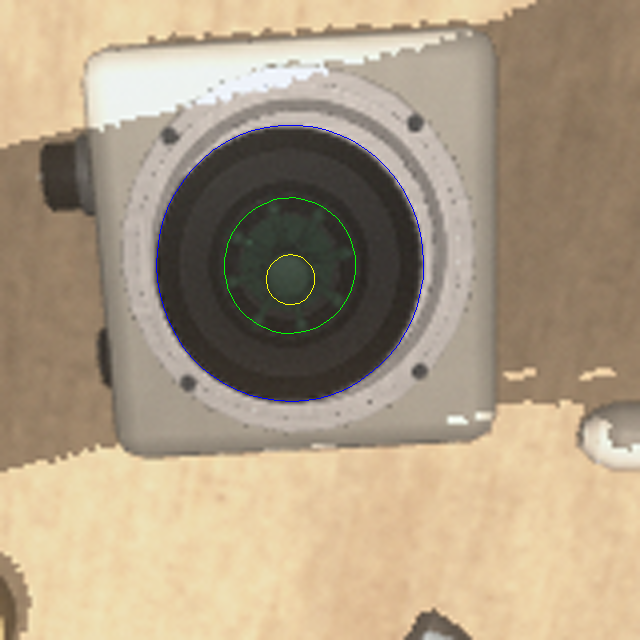

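View pics/s6.png

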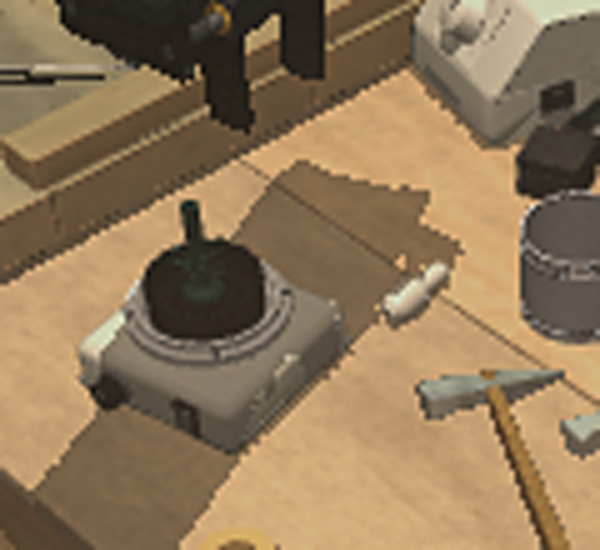

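Call:
arm_command([
  [[0.01, -0.003, -0.0343, 0, 0, 0], [0.01, -0.003, -0.0343, 0, 0, 0], [0.01, -0.003, -0.0343, 0, 0, 0], [0.01, -0.003, -0.0343, 0, 0, 0], [0.01, -0.003, -0.0343, 0, 0, 0], [0.01, -0.003, -0.0343, 0, 0, 0], [0.01, -0.003, -0.0343, 0, 0, 0], [0.01, -0.003, -0.0343, 0, 0, 0], [0.01, -0.003, -0.0343, 0, 0, 0], [0.01, -0.003, -0.0343, 0, 0, 0], [0.01, -0.003, -0.0343, 0, 0, 0], [0.01, -0.003, -0.0343, 0, 0, 0]],
], hand=0.85)

```text
time: 16.98
ee_pos: [0.656, -0.208, 0.2591]
eef_rot: [-0.704, -0.062, 0.063, 0.705]
ft_force: [0.2, 0.4, -0.1]
width: 0.0741
```

Call:
arm_command([
  [[0, 0, 0, 0, -6.7, 0], [0, 0, 0, 0, -6.7, 0], [0, 0, 0, 0, -6.7, 0], [0, 0, 0, 0, -6.7, 0], [0, 0, 0, 0, -6.7, 0], [0, 0, 0, 0, -6.7, 0], [0, 0, 0, 0, -6.7, 0], [0, 0, 0, 0, -6.7, 0], [0, 0, 0, 0, -6.7, 0], [0, 0, 0, 0, -6.7, 0], [0, 0, 0, 0, -6.7, 0], [0, 0, 0, 0, -6.7, 0]],
])

```text
time: 17.98
ee_pos: [0.6553, -0.2067, 0.2591]
eef_rot: [-0.496, -0.504, 0.504, 0.497]
ft_force: [0.1, -0.1, -0.1]
width: 0.0741
```

Call:
arm_command([
  [[0, 0, 0, 0, 0, 0], [0, 0, 0, 0, 0, 0], [0, 0, 0, 0, 0, 0]],
])

```text
time: 18.23
ee_pos: [0.655, -0.2075, 0.2594]
eef_rot: [-0.499, -0.501, 0.501, 0.499]
ft_force: [-0.1, -0.5, 0.6]
width: 0.0746
```

```bash
python3 - <<'E'
from h import *
f=(.643,-.208)
goal([*f,.25],90)
W=cam("wrist"); s,p,R=state(); cv2.imwrite("pics/w6.png",W[0])
overlay(W,[(f,.027,.072,(0,255,0)),(f,.0245,.072,(0,255,0)),(f,.027,.0,(0,0,255))],(150,70,370,250),3.4,"pics/o15.png")
E
```

```text
t 18.23 tcp [ 0.655  -0.2075  0.2594] xaxis [-0.004  1.     0.   ] q [-0.03  0.48  0.41  1.23 -0.18  1.47  1.93] w 0.0746
 shift tool(now) [-0.0005  0.0094  0.012 ]  turn [-0.03  0.23  0.02]  shift in goal axes [-0.0005  0.0094  0.012 ]
```

View pics/w6.png

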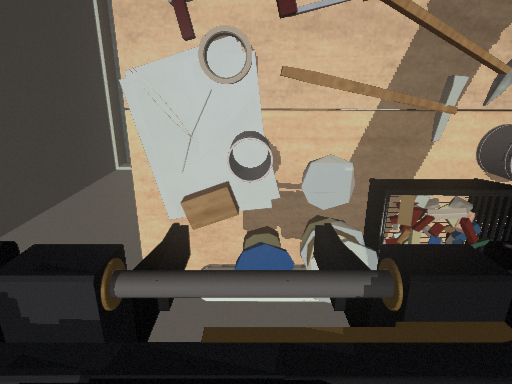

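View pics/o15.png

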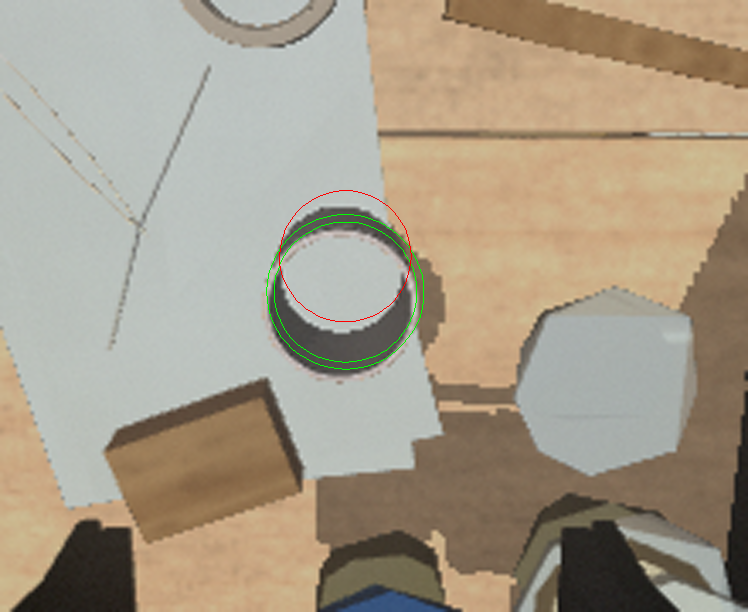

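Call:
arm_command([
  [[-0.0025, 0.03, 0.0085, 0, 0.2, 0], [0, 0.035, 0, 0, 0, 0], [0, 0.035, 0, 0, 0, 0], [0, 0.03, 0, 0, 0, 0], [0, 0.02, 0, 0, 0, 0], [0, 0, 0, 0, 0, 0], [0, 0, 0, 0, 0, 0], [0, 0, 0, 0, 0, 0]],
])

```text
time: 18.95
ee_pos: [0.6473, -0.211, 0.1116]
eef_rot: [0.5, 0.501, -0.5, -0.499]
ft_force: [0.9, -0.4, 1.1]
width: 0.074
```

```bash
python3 - <<'E'
from h import *
f=(.6465,-.210)
goal([*f,.035],90)
W=cam("wrist"); s,p,R=state()
overlay(W,[(f,.027,.072,(0,255,0)),(f,.0245,.072,(0,255,0)),(f,.027,.0,(0,0,255)),(p,.002,p[2],(0,255,255))],(130,70,380,270),3,"pics/o16.png")
E
```

```text
t 18.95 tcp [ 0.6473 -0.211   0.1116] xaxis [-0.003  1.    -0.001] q [-0.02  0.54  0.38  1.45 -0.21  1.19  1.96] w 0.074
 shift tool(now) [0.001  0.0766 0.001 ]  turn [ 0.13  0.15 -0.04]  shift in goal axes [0.001  0.0766 0.0008]
```

View pics/o16.png

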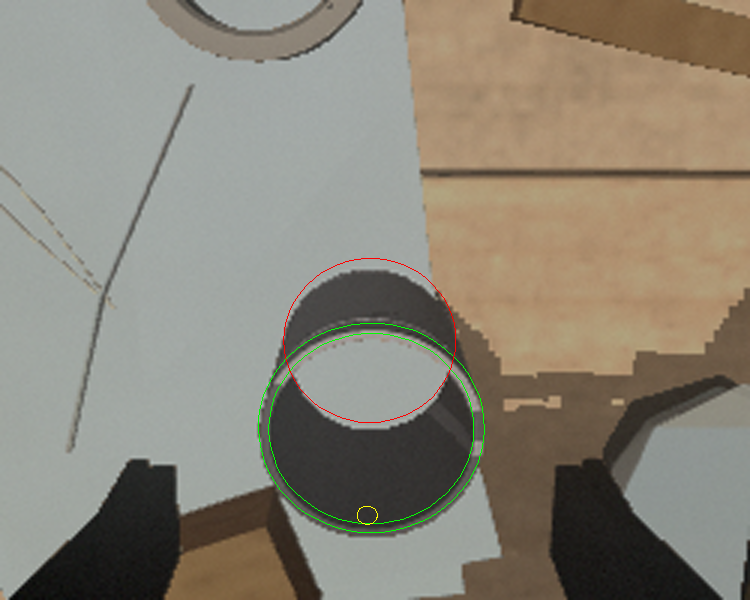

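Call:
arm_command([
  [[0.001, 0.02, 0, 0, 0, 0], [0, 0.02, 0, 0, 0, 0], [0, 0.02, 0, 0, 0, 0], [0, 0.012, 0, 0, 0, 0], [0, 0.005, 0, 0, 0, 0], [0, 0, 0, 0, 0, 0], [0, 0, 0, 0, 0, 0]],
])

```text
time: 19.58
ee_pos: [0.6471, -0.21, 0.034]
eef_rot: [0.5, 0.501, -0.501, -0.499]
ft_force: [-0.3, -0.3, 0.5]
width: 0.0741
```

Call:
arm_command([
  [[0, 0, 0, 0, 0, 0], [0, 0, 0, 0, 0, 0], [0, 0, 0, 0, 0, 0], [0, 0, 0, 0, 0, 0], [0, 0, 0, 0, 0, 0], [0, 0, 0, 0, 0, 0]],
], hand=0, grip_force=25)

```text
time: 20.08
ee_pos: [0.6466, -0.2097, 0.0332]
eef_rot: [0.499, 0.501, -0.501, -0.499]
ft_force: [-0.5, 0.3, 3.0]
width: 0.0523
```

```bash
python3 - <<'E'
from h import *
goal([.453,.245,.25],90)
goal([.453,.245,.25],10)
W=cam("wrist"); s,p,R=state()
f=p
overlay(W,[(f,.027,.072,(0,255,0)),(f,.0245,.072,(0,255,0)),(f,.027,.0,(0,0,255)),(p,.002,p[2],(0,255,255))],(130,120,380,320),3,"pics/o17.png")
E
```

```text
t 20.08 tcp [ 0.6466 -0.2097  0.0332] xaxis [-0.004  1.     0.   ] q [-0.01  0.62  0.36  1.51 -0.24  1.05  1.98] w 0.0523
 shift tool(now) [ 0.4554 -0.2169  0.1919]  turn [0.04 0.2  0.  ]  shift in goal axes [ 0.4547 -0.2168  0.1936]
t 20.08 tcp [ 0.6466 -0.2097  0.0332] xaxis [-0.004  1.     0.   ] q [-0.01  0.62  0.36  1.51 -0.24  1.05  1.98] w 0.0523
 shift tool(now) [ 0.4554 -0.2169  0.1919]  turn [3.00e-02 8.02e+01 3.00e-02]  shift in goal axes [-0.1117 -0.2168  0.4814]
```

View pics/o17.png

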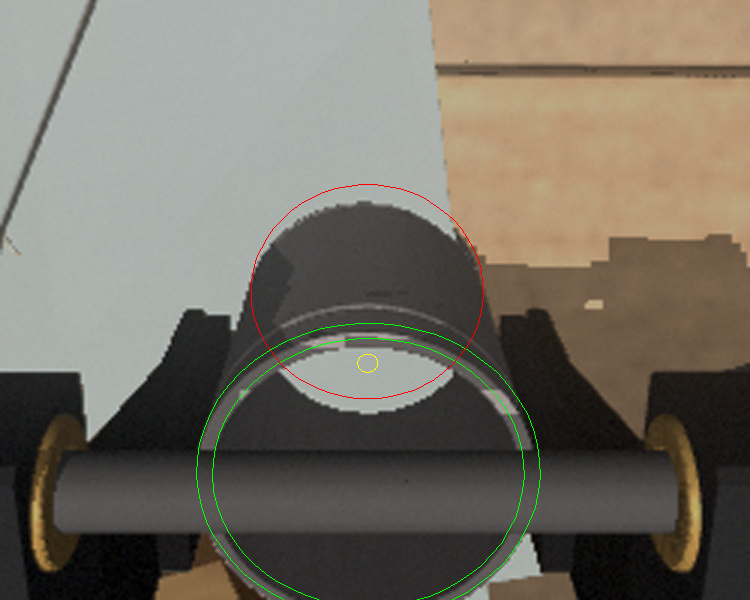

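Call:
arm_command([
  [[0, -0.01, 0, 0, 0, 0], [0, -0.025, 0, 0, 0, 0], [0, -0.035, 0, 0, 0, 0], [0, -0.035, 0, 0, 0, 0], [0, -0.035, 0, 0, 0, 0], [0, -0.035, 0, 0, 0, 0], [0.025, -0.005, 0.008, 0, 0, 0], [0.032, 0, 0.011, 0, 0, 0], [0.032, 0, 0.011, 0, 0, 0], [0.032, 0, 0.011, 0, 0, 0], [0.032, 0, 0.011, 0, 0, 0], [0.032, 0, 0.011, 0, 0, 0]],
])

```text
time: 21.13
ee_pos: [0.5816, -0.0236, 0.213]
eef_rot: [-0.499, -0.501, 0.501, 0.499]
ft_force: [0.5, 0.4, -2.1]
width: 0.0525
```

Call:
arm_command([
  [[0.032, 0, 0.011, 0, 0, 0], [0.032, 0, 0.011, 0, 0, 0], [0.032, 0, 0.011, 0, 0, 0], [0.032, 0, 0.011, 0, 0, 0], [0.032, 0, 0.011, 0, 0, 0], [0.032, 0, 0.01, 0, 0, 0], [0.032, 0, 0.01, 0, 0, 0], [0.02, 0, 0.01, 0, 0, 0], [0, 0, 0, 0, 0, 0], [0, 0, 0, 0, 0, 0], [0, 0, 0, 0, 0, 0]],
])

```text
time: 22.05
ee_pos: [0.497, 0.2178, 0.2129]
eef_rot: [-0.499, -0.501, 0.501, 0.499]
ft_force: [0.4, -0.7, -2.9]
width: 0.0523
```

```bash
python3 - <<'E'
from h import *
goal([.453,.245,.2],90)
W=cam("wrist"); s,p,R=state(); z0=p[2]-.0335
b=(.453,.245)
cv2.imwrite("pics/w7.png",W[0])
overlay(W,[(p,.027,z0,(0,0,255)),(p,.027,z0+.072,(0,0,255)),(b,.033,.076,(255,0,0)),(b,.005,.126,(0,255,255))],(150,60,370,300),2.5,"pics/o18.png")
E
```

```text
t 22.05 tcp [0.497  0.2178 0.2129] xaxis [-0.003  1.    -0.001] q [-0.63  0.15  0.15  1.7  -0.02  1.29  1.1 ] w 0.0523
 shift tool(now) [0.0273 0.0129 0.0439]  turn [ 0.    0.16 -0.04]  shift in goal axes [0.0272 0.0129 0.044 ]
```

View pics/o18.png

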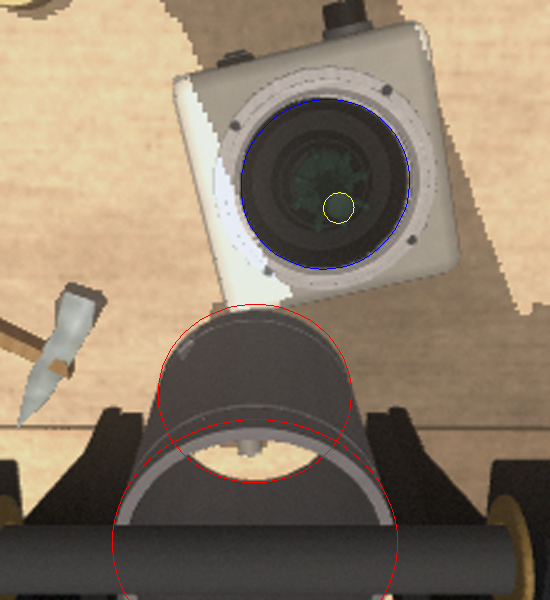

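Call:
arm_command([
  [[0.013, 0, 0.02, 0, 0, 0], [0.014, 0, 0.025, 0, 0, 0], [0, 0, 0, 0, 0, 0], [0, 0.02, 0, 0, 0, 0], [0, 0.02, 0, 0, 0, 0], [0, 0, 0, 0, 0, 0], [0, 0, 0, 0, 0, 0], [0, 0, 0, 0, 0, 0]],
])

```text
time: 22.77
ee_pos: [0.4525, 0.2453, 0.1738]
eef_rot: [0.499, 0.501, -0.5, -0.499]
ft_force: [-0.2, 0.1, -2.6]
width: 0.0522
```

```bash
python3 - <<'E'
from h import *
goal([.452,.245,.1185],90)
W=cam("wrist"); s,p,R=state(); z0=p[2]-.0335
b=(.453,.245)
overlay(W,[(p+[.001,0,0],.027,z0,(0,0,255)),(b,.033,.076,(255,0,0)),(b,.005,.126,(0,255,255))],(130,110,380,310),3,"pics/o19.png")
S=cam("scene"); cv2.imwrite("pics/s7.png",cv2.resize(S[0][80:200,120:250],None,fx=5,fy=5,interpolation=cv2.INTER_CUBIC))
E
```

```text
t 22.77 tcp [0.4525 0.2453 0.1738] xaxis [-0.002  1.     0.001] q [-0.69  0.12  0.11  1.82 -0.01  1.2   1.  ] w 0.0522
 shift tool(now) [-0.0003  0.0553  0.0005]  turn [0.05 0.14 0.03]  shift in goal axes [-0.0003  0.0553  0.0005]
```

View pics/o19.png

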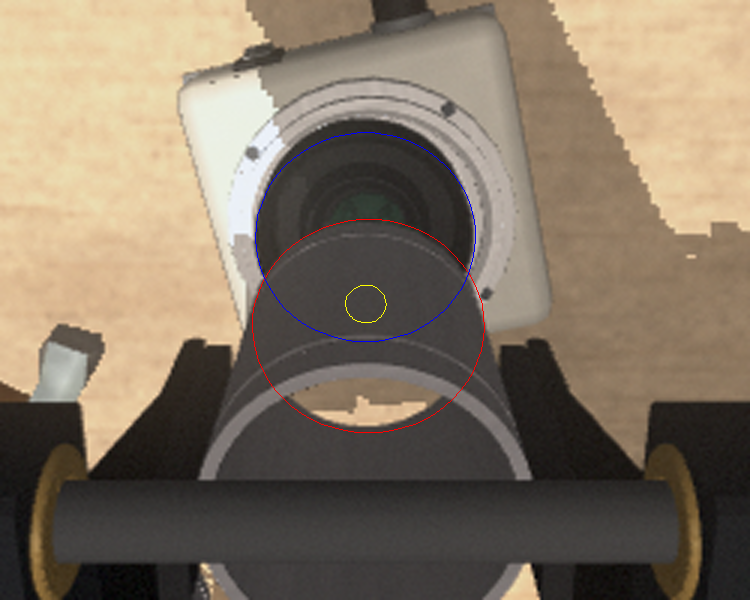

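View pics/s7.png

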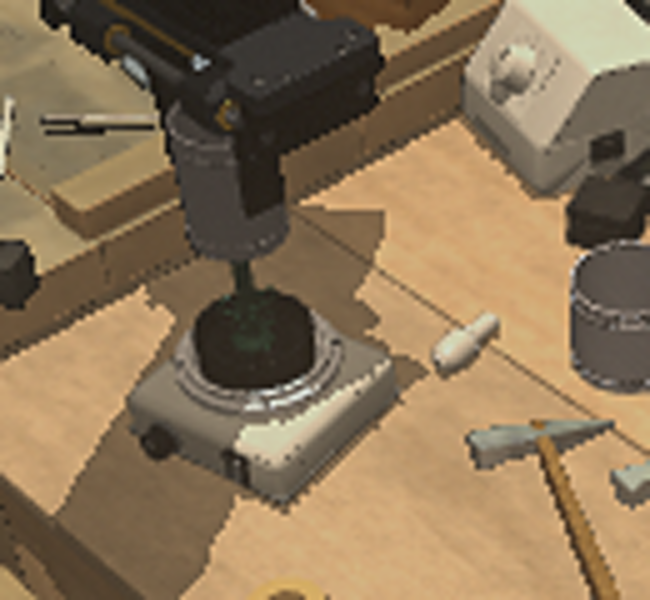

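Call:
arm_command([
  [[0, 0.01, 0, 0, 0, 0], [0, 0.01, 0, 0, 0, 0], [0, 0.01, 0, 0, 0, 0], [0, 0.01, 0, 0, 0, 0], [0, 0.01, 0, 0, 0, 0], [0, 0.005, 0, 0, 0, 0], [0, 0, 0, 0, 0, 0], [0, 0, 0, 0, 0, 0]],
])

```text
time: 23.53
ee_pos: [0.4517, 0.2456, 0.1175]
eef_rot: [-0.499, -0.501, 0.501, 0.499]
ft_force: [0.3, -0.1, -2.2]
width: 0.0521
```

```bash
python3 - <<'E'
from h import *
goal([.452,.245,.0955],90)
W=cam("wrist"); s,p,R=state(); z0=p[2]-.0335
b=(.453,.245)
overlay(W,[(p+[.001,0,0],.027,z0,(0,0,255)),(b,.033,.076,(255,0,0)),(b,.0315,.076,(255,0,0))],(150,110,360,290),3.5,"pics/o20.png")
S=cam("scene"); cv2.imwrite("pics/s8.png",cv2.resize(S[0][80:200,120:250],None,fx=5,fy=5,interpolation=cv2.INTER_CUBIC))
E
```

```text
t 23.53 tcp [0.4517 0.2456 0.1175] xaxis [-0.004  1.    -0.   ] q [-0.68  0.18  0.11  1.89 -0.02  1.08  1.01] w 0.0521
 shift tool(now) [-0.0006  0.022  -0.0004]  turn [-0.03  0.2  -0.02]  shift in goal axes [-0.0006  0.022  -0.0003]
```

View pics/o20.png

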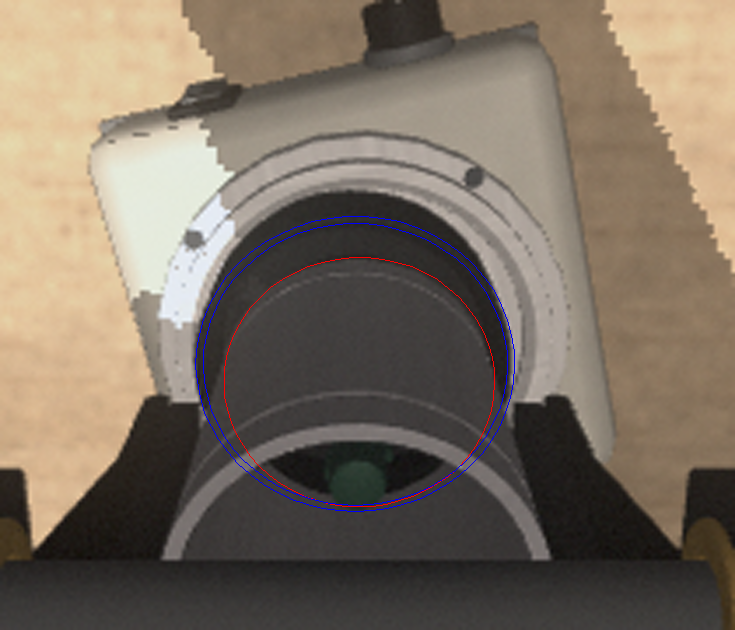

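View pics/s8.png

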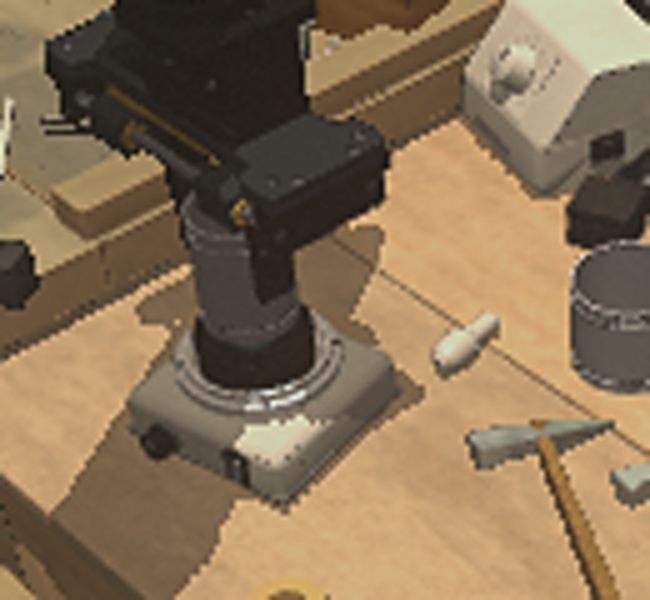

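Call:
arm_command([
  [[-0.0007, 0.004, 0.0005, 0, 0, 0], [0, 0.004, 0, 0, 0, 0], [0, 0.003, 0, 0, 0, 0], [0, 0.002, 0, 0, 0, 0], [0, 0, 0, 0, 0, 0], [0, 0, 0, 0, 0, 0]],
])

```text
time: 24.13
ee_pos: [0.4512, 0.2449, 0.1046]
eef_rot: [-0.499, -0.501, 0.501, 0.499]
ft_force: [1.0, -0.2, -1.7]
width: 0.0522
```

Call:
arm_command([
  [[0, 0.002, 0, 0, 0, 0], [0, 0.002, 0, 0, 0, 0], [0, 0.002, 0, 0, 0, 0], [0, 0, 0, 0, 0, 0], [0, 0, 0, 0, 0, 0]],
])

```text
time: 24.55
ee_pos: [0.4511, 0.2449, 0.0986]
eef_rot: [-0.499, -0.501, 0.501, 0.499]
ft_force: [0.5, -0.1, -3.0]
width: 0.0522
```

Call:
arm_command([
  [[0, 0.0015, 0, 0, 0, 0], [0, 0.001, 0, 0, 0, 0], [0, 0, 0, 0, 0, 0], [0, 0, 0, 0, 0, 0]],
])

```text
time: 24.88
ee_pos: [0.4512, 0.245, 0.0962]
eef_rot: [0.499, 0.501, -0.501, -0.499]
ft_force: [0.3, 0.2, -2.6]
width: 0.0522
```

Call:
arm_command([
  [[0, 0.001, 0, 0, 0, 0], [0, 0, 0, 0, 0, 0], [0, 0, 0, 0, 0, 0]],
])

```text
time: 25.13
ee_pos: [0.4513, 0.245, 0.0952]
eef_rot: [0.499, 0.501, -0.501, -0.499]
ft_force: [-0.1, 0.2, -1.3]
width: 0.0522
```

Call:
arm_command([
  [[0, 0.0007, 0, 0, 0, 0], [0, 0, 0, 0, 0, 0], [0, 0, 0, 0, 0, 0]],
])

```text
time: 25.38
ee_pos: [0.4514, 0.245, 0.095]
eef_rot: [0.499, 0.501, -0.501, -0.499]
ft_force: [-2.7, -1.7, 5.6]
width: 0.0522
```

Call:
arm_command([
  [[0, 0.0005, 0, 0, 0, 0], [0, 0, 0, 0, 0, 0], [0, 0, 0, 0, 0, 0]],
])

```text
time: 25.63
ee_pos: [0.4515, 0.2451, 0.095]
eef_rot: [0.499, 0.501, -0.501, -0.499]
ft_force: [-3.8, -3.2, 10.3]
width: 0.0522
```

Call:
arm_command([
  [[0, -0.0008, 0, 0, 0, 0], [0, 0, 0, 0, 0, 0]],
])

```text
time: 25.8
ee_pos: [0.4514, 0.2451, 0.0951]
eef_rot: [0.499, 0.501, -0.501, -0.499]
ft_force: [-1.8, -0.9, 3.8]
width: 0.0523
```

Call:
arm_command([
  [[0, 0, 0, 0, 0, 0], [0, 0, 0, 0, 0, 0], [0, 0, 0, 0, 0, 0], [0, 0, 0, 0, 0, 0], [0, 0, 0, 0, 0, 0]],
], hand=0.85)

```text
time: 26.22
ee_pos: [0.4512, 0.245, 0.0948]
eef_rot: [0.499, 0.501, -0.501, -0.499]
ft_force: [-0.2, -0.3, 0.0]
width: 0.072
```

Call:
arm_command([
  [[0, -0.01, 0, 0, 0, 0], [0, -0.02, 0, 0, 0, 0], [0, -0.03, 0, 0, 0, 0], [0, -0.035, 0, 0, 0, 0], [0, -0.035, 0, 0, 0, 0], [0, -0.02, -0.02, 0, 0, 0], [0, 0, -0.035, 0, 0, 0], [0, 0, -0.02, 0, 0, 0], [0, 0, 0, 0, 0, 0], [0, 0, 0, 0, 0, 0], [0, 0, 0, 0, 0, 0]],
])

```text
time: 27.13
ee_pos: [0.5256, 0.2454, 0.245]
eef_rot: [-0.499, -0.501, 0.501, 0.499]
ft_force: [-1.3, -0.0, 0.4]
width: 0.0739
```

```bash
python3 - <<'E'
from h import *
W=cam("wrist"); s,p,R=state()
b=(.453,.245); g=(0,255,0)
overlay(W,[(b,.027,.134,g),(b,.0245,.134,g),(b,.033,.076,(255,0,0))],(150,40,360,220),3.5,"pics/o21.png")
S=cam("scene"); cv2.imwrite("pics/s9.png",cv2.resize(S[0][80:200,120:250],None,fx=5,fy=5,interpolation=cv2.INTER_CUBIC))
goal([.530,-.238,.25],90)
E
```

```text
t 27.23 tcp [0.5254 0.2456 0.2452] xaxis [-0.004  1.     0.   ] q [-0.64  0.22  0.15  1.56 -0.03  1.37  1.09] w 0.0741
 shift tool(now) [-0.4836 -0.005  -0.0025]  turn [-0.01  0.25  0.03]  shift in goal axes [-0.4836 -0.0048 -0.0046]
```

View pics/o21.png

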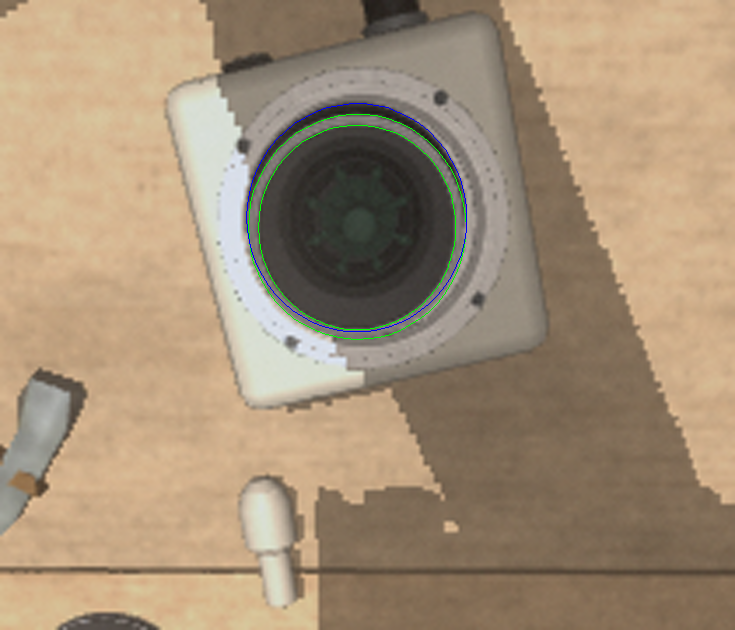

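View pics/s9.png

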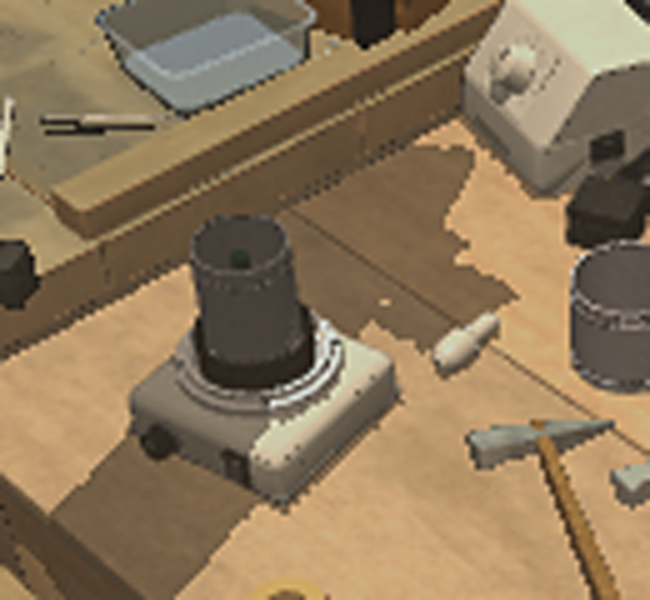

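Call:
arm_command([
  [[-0.025, 0, 0, 0, 0.2, 0], [-0.038, 0, -0.002, 0, 0, 0], [-0.038, 0, -0.002, 0, 0, 0], [-0.038, 0, -0.002, 0, 0, 0], [-0.038, 0, -0.002, 0, 0, 0], [-0.038, 0, -0.002, 0, 0, 0], [-0.038, 0, -0.002, 0, 0, 0], [-0.038, 0, -0.002, 0, 0, 0], [-0.038, 0, -0.002, 0, 0, 0], [-0.038, 0, -0.002, 0, 0, 0], [-0.038, 0, -0.002, 0, 0, 0], [-0.038, 0, -0.002, 0, 0, 0]],
], hand=0.95)

```text
time: 28.23
ee_pos: [0.5479, -0.1988, 0.2454]
eef_rot: [0.5, 0.501, -0.5, -0.5]
ft_force: [-0.0, 0.7, -1.1]
width: 0.0827
```

Call:
arm_command([
  [[-0.03, 0.02, 0, 0, 0, 0], [-0.01, 0.02, 0, 0, 0, 0], [0, 0, 0, 0, 0, 0], [0, 0, 0, 0, 0, 0], [0, 0, 0, 0, 0, 0]],
])

```text
time: 28.65
ee_pos: [0.549, -0.2361, 0.2059]
eef_rot: [0.5, 0.501, -0.5, -0.499]
ft_force: [0.9, -0.2, 0.3]
width: 0.0827
```

```bash
python3 - <<'E'
from h import *
v=(.530,-.238); g=(0,255,0)
goal([*v,.1],90)
W=cam("wrist"); s,p,R=state()
overlay(W,[(v,.032,.032,g),(v,.0245,.032,g),(v,.032,0,(0,0,255))],(130,50,380,250),3,"pics/o22.png")
E
```

```text
t 28.65 tcp [ 0.549  -0.2361  0.2059] xaxis [-0.002  1.     0.001] q [-0.07  0.29  0.49  1.59 -0.14  1.3   2.02] w 0.0827
 shift tool(now) [-0.0019  0.1058  0.0191]  turn [0.06 0.11 0.05]  shift in goal axes [-0.0019  0.1059  0.019 ]
```

View pics/o22.png

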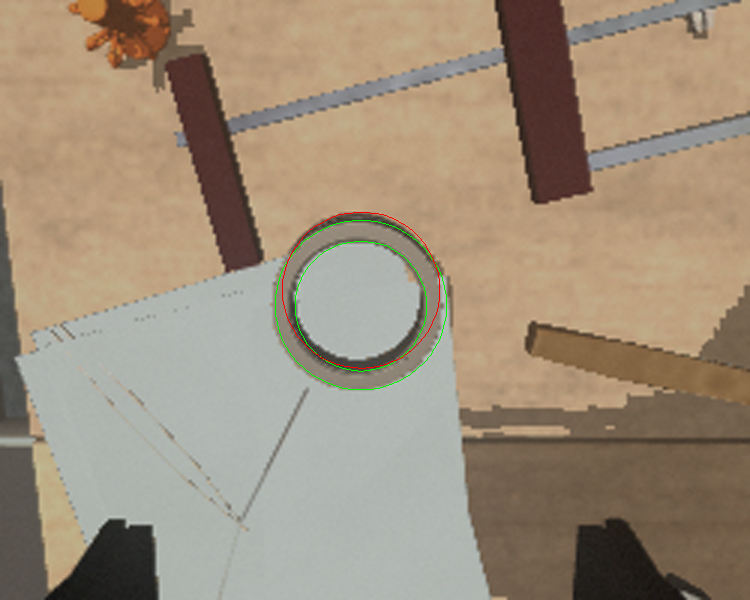

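Call:
arm_command([
  [[0, 0, 0, 0, -6, 0], [0, 0, 0, 0, -6, 0], [0.0016, 0, 0.0191, 0, 0, 0], [0, 0.03, 0, 0, 0, 0], [0, 0.03, 0, 0, 0, 0], [0, 0.03, 0, 0, 0, 0], [0, 0.03, 0, 0, 0, 0], [0, 0, 0, 0, 0, 0], [0, 0, 0, 0, 0, 0], [0, 0, 0, 0, 0, 0]],
], hand=0.95)

```text
time: 29.53
ee_pos: [0.5308, -0.24, 0.0872]
eef_rot: [0.446, 0.55, -0.549, -0.444]
ft_force: [0.2, -0.2, 0.8]
width: 0.0825
```

```bash
python3 - <<'E'
from h import *
v=(.530,-.2385); g=(0,255,0)
goal([*v,.012],102)
W=cam("wrist"); s,p,R=state()
overlay(W,[(v,.032,.032,g),(v,.0245,.032,g),(v,.032,0,(0,0,255)),(p,.002,p[2],(0,255,255))],(130,80,380,280),3,"pics/o23.png")
E
```

```text
t 29.53 tcp [ 0.5308 -0.24    0.0872] xaxis [-0.209  0.978 -0.001] q [-0.02  0.37  0.44  1.76 -0.18  1.05  2.27] w 0.0825
 shift tool(now) [0.0017 0.0752 0.0007]  turn [ 0.15  0.06 -0.06]  shift in goal axes [0.0016 0.0752 0.0005]
```

View pics/o23.png

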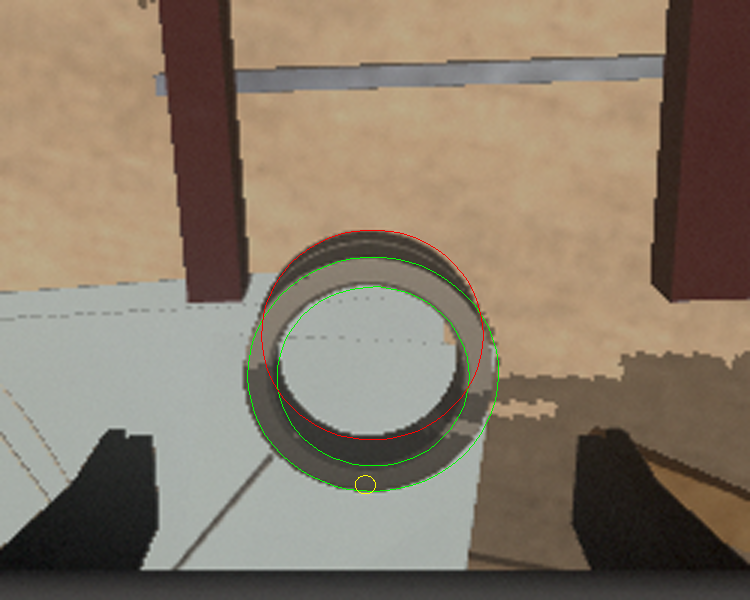

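Call:
arm_command([
  [[0, 0, 0, 0, -6, 0], [0, 0.02, 0, 0, 0, 0], [0, 0.02, 0, 0, 0, 0], [0, 0.02, 0, 0, 0, 0], [0, 0.01, 0, 0, 0, 0], [0, 0.005, 0, 0, 0, 0], [0, 0, 0, 0, 0, 0], [0, 0, 0, 0, 0, 0]],
], hand=0.92)

```text
time: 30.25
ee_pos: [0.5302, -0.2405, 0.0111]
eef_rot: [0.416, 0.572, -0.572, -0.415]
ft_force: [0.3, 0.2, -0.5]
width: 0.0802
```

Call:
arm_command([
  [[0, 0, 0, 0, 0, 0], [0, 0, 0, 0, 0, 0], [0, 0, 0, 0, 0, 0], [0, 0, 0, 0, 0, 0], [0, 0, 0, 0, 0, 0], [0, 0, 0, 0, 0, 0]],
], hand=0, grip_force=15)

```text
time: 30.75
ee_pos: [0.5296, -0.2402, 0.0103]
eef_rot: [0.416, 0.572, -0.572, -0.415]
ft_force: [-0.4, 1.5, 4.6]
width: 0.062
```

```bash
python3 - <<'E'
from h import *
g=(0,255,0)
goal([.453,.245,.2],108)
W=cam("wrist"); s,p,R=state()
overlay(W,[(p,.032,.032,g),(p,.0245,.032,g),(p,.032,0,(0,0,255)),(p,.002,p[2],(0,255,255))],(130,120,380,320),3,"pics/o24.png")
E
```

```text
t 30.75 tcp [ 0.5296 -0.2402  0.0103] xaxis [-0.309  0.951 -0.   ] q [ 0.02  0.47  0.4   1.81 -0.22  0.91  2.4 ] w 0.062
 shift tool(now) [ 0.4851 -0.1898 -0.0772]  turn [ 0.04  0.01 -0.01]  shift in goal axes [ 0.4852 -0.1897 -0.077 ]
```

View pics/o24.png

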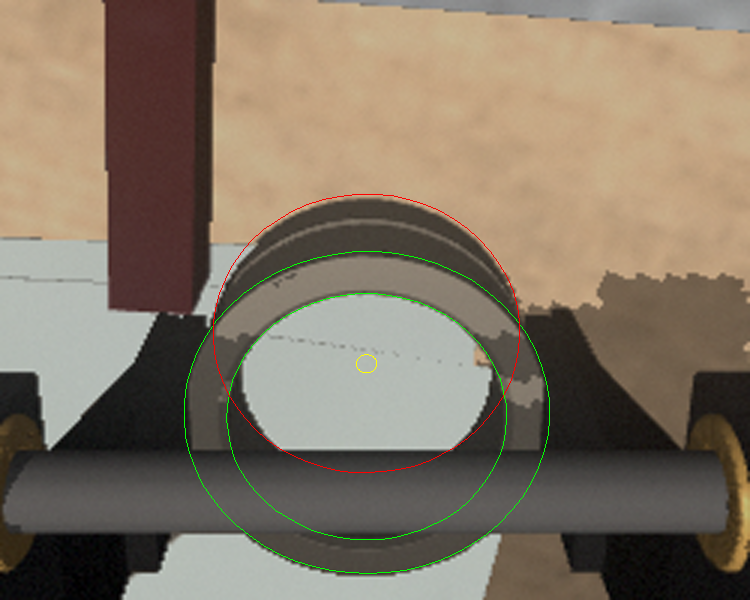

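Call:
arm_command([
  [[0, -0.02, 0, 0, 0, 0], [0, -0.035, 0, 0, 0, 0], [0, -0.035, 0, 0, 0, 0], [0, -0.035, 0, 0, 0, 0], [0, -0.035, 0, 0, 0, 0], [0, -0.035, 0, 0, 0, 0], [0.02, 0, -0.006, 0, 0, 0], [0.035, 0, -0.009, 0, 0, 0], [0.035, 0, -0.009, 0, 0, 0], [0.035, 0, -0.009, 0, 0, 0], [0.035, 0, -0.009, 0, 0, 0], [0.035, 0, -0.009, 0, 0, 0]],
])

```text
time: 31.8
ee_pos: [0.5169, -0.0374, 0.2047]
eef_rot: [-0.416, -0.572, 0.572, 0.416]
ft_force: [1.0, -0.3, 0.3]
width: 0.0615
```

Call:
arm_command([
  [[0.036, 0, -0.009, 0, 0, 0], [0.036, 0, -0.009, 0, 0, 0], [0.036, 0, -0.009, 0, 0, 0], [0.036, 0, -0.009, 0, 0, 0], [0.036, 0, -0.009, 0, 0, 0], [0.036, 0, -0.009, 0, 0, 0], [0.036, 0, -0.009, 0, 0, 0], [0.03, 0, -0.008, 0, 0, 0], [0.01, 0, 0, 0, 0, 0], [0, 0, 0, 0, 0, 0], [0, 0, 0, 0, 0, 0], [0, 0, 0, 0, 0, 0]],
])

```text
time: 32.8
ee_pos: [0.4953, 0.2589, 0.2047]
eef_rot: [-0.416, -0.571, 0.572, 0.416]
ft_force: [-0.1, -0.6, -0.5]
width: 0.0617
```

```bash
python3 - <<'E'
from h import *
g=(0,255,0);b=(.453,.245)
goal([*b,.2],108)
W=cam("wrist"); s,p,R=state(); z0=p[2]-.0105
overlay(W,[(p,.032,z0+.032,g),(p,.032,z0,(0,0,255)),(b,.027,.134,(255,0,0)),(b,.0245,.134,(255,0,0))],(130,60,380,320),2.5,"pics/o25.png")
E
```

```text
t 32.8 tcp [0.4953 0.2589 0.2047] xaxis [-0.307  0.952 -0.001] q [-0.63  0.2   0.07  1.67 -0.01  1.28  1.33] w 0.0617
 shift tool(now) [-0.0002  0.0047  0.0446]  turn [-0.02 -0.11 -0.04]  shift in goal axes [-0.0002  0.0047  0.0446]
```

View pics/o25.png

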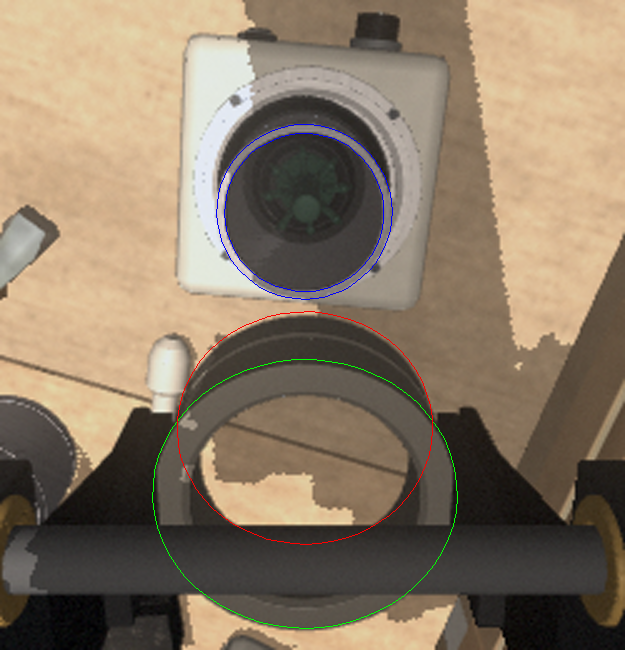

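Call:
arm_command([
  [[0, 0, 0.015, 0, 0, 0], [0, 0, 0.02, 0, 0, 0], [0, 0, 0.01, 0, 0, 0], [0, 0.025, 0, 0, 0, 0], [0, 0.025, 0, 0, 0, 0], [0, 0, 0, 0, 0, 0], [0, 0, 0, 0, 0, 0], [0, 0, 0, 0, 0, 0]],
])

```text
time: 33.52
ee_pos: [0.4528, 0.2467, 0.1562]
eef_rot: [0.416, 0.572, -0.571, -0.416]
ft_force: [0.5, 0.3, -0.3]
width: 0.0619
```

```bash
python3 - <<'E'
from h import *
g=(0,255,0);b=(.453,.245)
goal([*b,.133],108)
W=cam("wrist"); s,p,R=state(); z0=p[2]-.0105
overlay(W,[(p,.032,z0+.032,g),(p,.032,z0,(0,0,255)),(b,.027,.134,(255,0,0)),(b,.033,.076,(255,0,255))],(150,110,360,310),3.5,"pics/o26.png")
S=cam("scene"); cv2.imwrite("pics/s10.png",cv2.resize(S[0][70:190,120:250],None,fx=5,fy=5,interpolation=cv2.INTER_CUBIC))
E
```

```text
t 33.52 tcp [0.4528 0.2467 0.1562] xaxis [-0.308  0.951  0.   ] q [-0.64  0.14  0.06  1.84 -0.01  1.16  1.3 ] w 0.0619
 shift tool(now) [-0.0016  0.0232  0.0004]  turn [ 0.08 -0.04  0.02]  shift in goal axes [-0.0016  0.0232  0.0004]
```

View pics/o26.png

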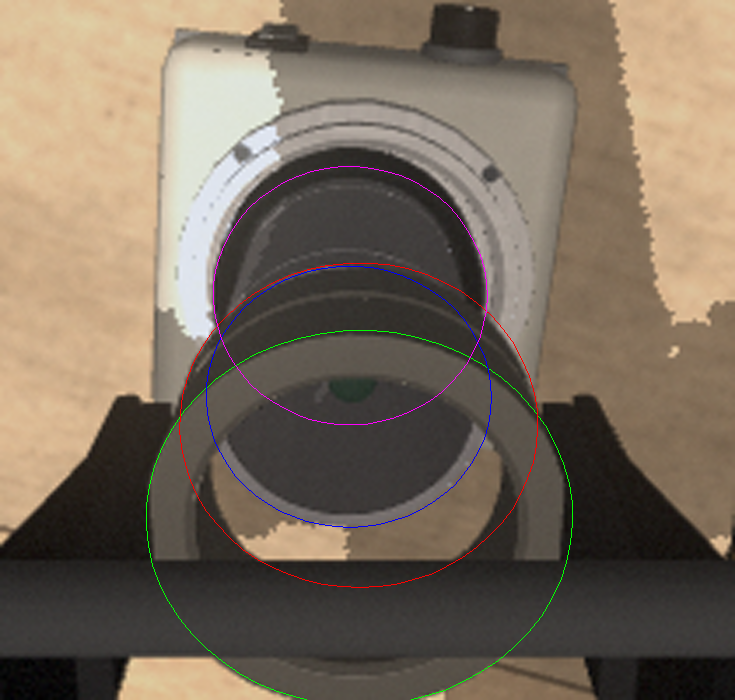

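View pics/s10.png

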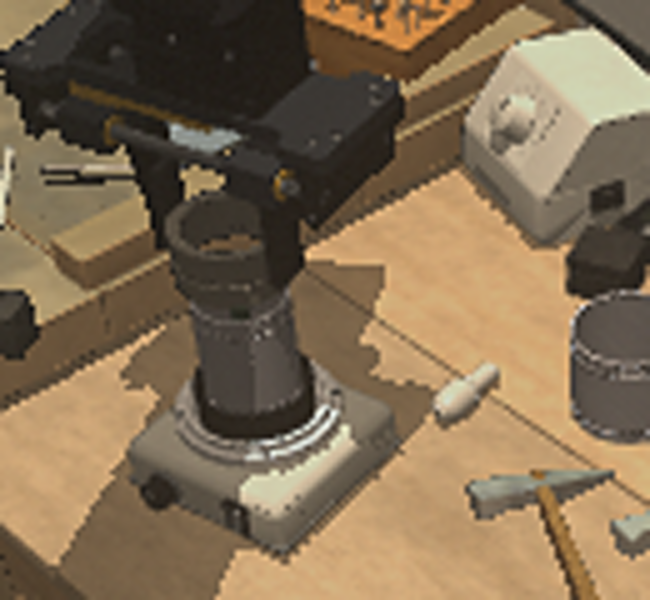

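Call:
arm_command([
  [[-0.0015, 0, 0.0005, 0, 0, 0], [0, 0.006, 0, 0, 0, 0], [0, 0.004, 0, 0, 0, 0], [0, 0.003, 0, 0, 0, 0], [0, 0.003, 0, 0, 0, 0], [0, 0.003, 0, 0, 0, 0], [0, 0, 0, 0, 0, 0], [0, 0, 0, 0, 0, 0]],
])

```text
time: 34.28
ee_pos: [0.4519, 0.2452, 0.1356]
eef_rot: [-0.416, -0.572, 0.572, 0.416]
ft_force: [0.8, 0.2, -0.9]
width: 0.0619
```

Call:
arm_command([
  [[0, 0.0015, 0, 0, 0, 0], [0, 0.001, 0, 0, 0, 0], [0, 0, 0, 0, 0, 0], [0, 0, 0, 0, 0, 0]],
])

```text
time: 34.62
ee_pos: [0.4521, 0.2452, 0.1334]
eef_rot: [0.416, 0.572, -0.572, -0.416]
ft_force: [0.4, -0.3, 0.1]
width: 0.0617
```

Call:
arm_command([
  [[0, 0.001, 0, 0, 0, 0], [0, 0, 0, 0, 0, 0], [0, 0, 0, 0, 0, 0]],
])

```text
time: 34.87
ee_pos: [0.452, 0.2452, 0.1323]
eef_rot: [0.416, 0.572, -0.572, -0.416]
ft_force: [-0.3, 0.5, -0.3]
width: 0.0613
```

Call:
arm_command([
  [[0, 0.0007, 0, 0, 0, 0], [0, 0, 0, 0, 0, 0], [0, 0, 0, 0, 0, 0]],
])

```text
time: 35.12
ee_pos: [0.4523, 0.2453, 0.1322]
eef_rot: [0.416, 0.572, -0.572, -0.416]
ft_force: [-2.0, -1.1, 5.3]
width: 0.0613
```

Call:
arm_command([
  [[0, 0.0005, 0, 0, 0, 0], [0, 0, 0, 0, 0, 0], [0, 0, 0, 0, 0, 0]],
])

```text
time: 35.37
ee_pos: [0.4524, 0.2454, 0.1321]
eef_rot: [0.416, 0.572, -0.572, -0.416]
ft_force: [-2.4, -0.6, 9.9]
width: 0.0617
```

Call:
arm_command([
  [[0, -0.0008, 0, 0, 0, 0], [0, 0, 0, 0, 0, 0]],
])

```text
time: 35.53
ee_pos: [0.4522, 0.2453, 0.1322]
eef_rot: [0.416, 0.572, -0.572, -0.416]
ft_force: [0.5, -0.3, 4.3]
width: 0.0612
```

Call:
arm_command([
  [[0, 0, 0, 0, 0, 0], [0, 0, 0, 0, 0, 0], [0, 0, 0, 0, 0, 0], [0, 0, 0, 0, 0, 0], [0, 0, 0, 0, 0, 0]],
], hand=1)

```text
time: 35.95
ee_pos: [0.452, 0.2452, 0.1318]
eef_rot: [-0.416, -0.572, 0.572, 0.416]
ft_force: [-0.4, -0.3, -0.3]
width: 0.0842
```

Call:
arm_command([
  [[0, -0.01, 0, 0, 0, 0], [0, -0.02, 0, 0, 0, 0], [0, -0.03, 0, 0, 0, 0], [0, -0.035, 0, 0, 0, 0], [0, -0.03, -0.02, 0, 0, 0], [0, 0, -0.035, 0, 0, 0], [0, 0, -0.025, 0, 0, 0], [0, 0, 0, 0, 0, 0], [0, 0, 0, 0, 0, 0], [0, 0, 0, 0, 0, 0]],
])

```text
time: 36.78
ee_pos: [0.5277, 0.2698, 0.2571]
eef_rot: [-0.415, -0.572, 0.572, 0.416]
ft_force: [0.4, -0.1, 0.5]
width: 0.0872
```

```bash
python3 - <<'E'
from h import *
g=(0,255,0);b=(.453,.245)
W=cam("wrist"); s,p,R=state(); print(p,s["ft_force"])
overlay(W,[(b,.032,.154,g),(b,.032,.122,(0,0,255)),(b,.033,.076,(255,0,255))],(150,40,360,220),3.5,"pics/o27.png")
S=cam("scene"); 
overlay(S,[(b,.032,.154,g),(b,.032,.122,(0,0,255)),(b,.033,.076,(255,0,255))],(120,70,250,190),5,"pics/s11.png")
cv2.imwrite("pics/s11r.png",S[0])
E
```

```text
[0.52746012 0.26979389 0.2572572 ] [-0.26194116  0.02656685  0.09753345]
```

View pics/o27.png

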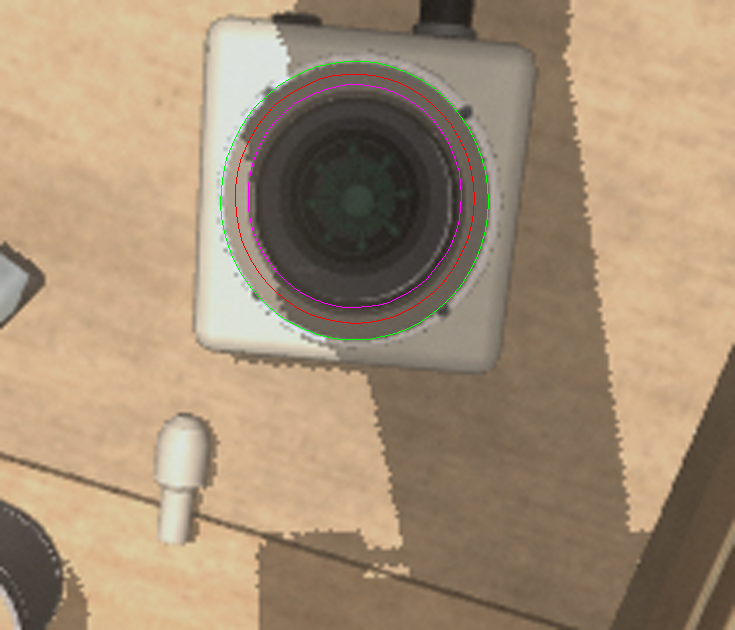

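View pics/s11.png

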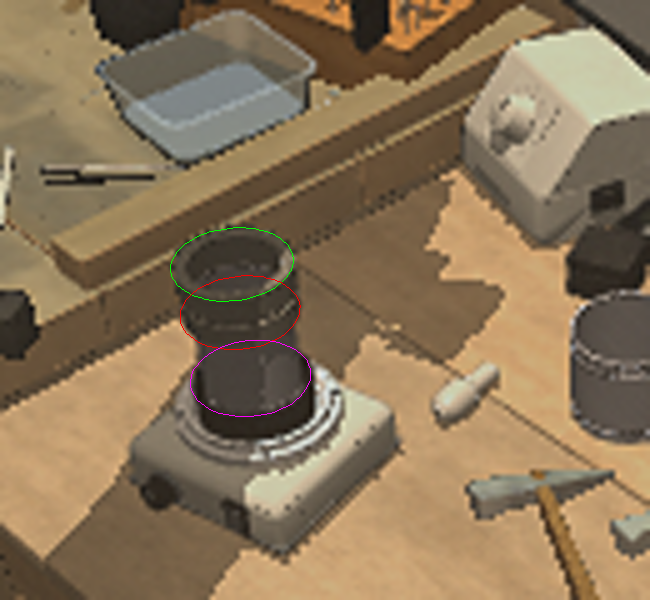

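View pics/s11r.png

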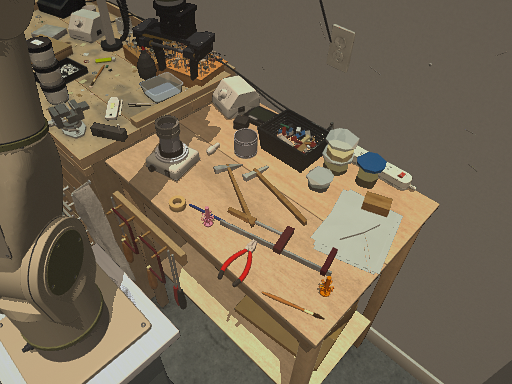

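```bash
python3 -c "
from bench import r
print(r.close_job())"
```

```text
the job is handed in; nothing more can be done
None
```

The flask stack is built on the vibrator and the job is handed in at about 37 s of the 125 s allowed. The hand-in gives no verdict, so this rests on my own checks.

- **Order:** I set the base in the ring, stood the green tree in its recess, lowered the steel flask over it, then put the sleeve on the rim.
- **Seating:** Each part was lowered in small steps until the wrist force rose to 5–10 N, then released. Every part touched within about 1 mm of the height expected for full seating.
- **Last pictures:** The wrist view showed the sleeve concentric with the stack, with the tree upright and centred inside. The gripper was clear and holding nothing.
- **Wide flask:** I never touched it, and it still stands where it was.

**Checks that disagreed:**
- The top and scene cameras placed things a few millimetres (up to about 5 mm) away from where the wrist camera did. I worked from the wrist camera, whose position for the base agreed from two approach directions about 80° apart.
- The base sits about 2–2.5 mm off the ring's centre, against a 6 mm limit.

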